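Rebuild the flow-control stack on its dock

ROBOT

A 6-joint arm with a two-finger parallel gripper is mounted at the origin on the work surface. World frame = base frame: x ahead of the robot, y to its left, z up, the work surface at z = 0. Lengths are in m, angles in rad, forces in N, time in s.
With the tool pointing down it reaches from about 0.25 to 0.775 m from the base axis. Payload 4 kg.
Tool frame: the origin (TCP) lies midway between the tips of the shut fingers; the grasp point (between the pads) lies 19 mm behind it; z points along the fingers, y is the direction in which the jaws open and shut (so a half turn about z gives the same grasp; the last joint's range is limited). The gripper opens to 94 mm and grips with 3 to 60 N. Pads are 16 mm wide; open, the fingers measure 119 mm over their backs; the gripper's body (75 mm by 177 mm) begins 78 mm behind the grasp point.
Start: joints at [-1.307, 0.087, 1.371, -0, 1.684, -0.103], TCP at [0.197, -0.513, 0.206] pointing down, gripper open.
Joint ranges: [-3.1, 3.1], [-0.76, 2.03], [0.27, 2.55], [-1.08, 4.22], [0.17, 2.65], [-2.57, 2.57]. Speed limits (rad/s): [2.79, 2.79, 3.14, 3.14, 3.14, 3.14].

INTERFACE

Orientations are given as [roll, pitch, yaw] about the fixed x, y, z axes, in that order (R = Rz(yaw) Ry(pitch) Rx(roll)).
In Python, from bench import robot gives the robot as it stands.
- The arm moves only by the tool servo_tool, never from a script. Its argument "rows" is a list of rows, each a list of 2 entries, a list of its own where there are three numbers: the shift along the tool's x, y, z normalised to -1 to 1, where 1 is 0.08 m, then the turn about the tool's z normalised to -1 to 1, where 1 is pi/2 rad. A call has 1 to 12 rows; each row is the pose to reach, as a shift and turn from the pose commanded when the call began, along the tool's axes at that moment; what a row does not reach only later rows make up. A row lasts 1/12 s, in which the tool goes at most 41.7 mm and 7.16 degrees, less where a joint would pass 70% of its speed; a pose out of reach is approached as far as the arm can. A call with a number of a shift or a turn outside -1 to 1 is refused whole. A call with a gripper value outside its range is refused whole. "grip" is the closure, from -1 (fully open) to 1 (shut), set as the call begins (left out, the last holds). The fingers move at their own pace and stop on an object; the grip force is fixed at half the most. Time passes only in rows, so rows that repeat a pose let the fingers close. It gives the time, the measured TCP pose, the force and the opening at its end, in the units of the state.
- robot.get_obs(): the state, without advancing time (a new reading comes with each control period).
- robot.snapshot(name): name is "scene" or "top" or "wrist"; returns a dict with "pixels" (420x560x3 uint8, red, green, blue), "camera_matrix" (3x3 intrinsics, pixels), "world_from_camera" (4x4, takes a point from camera to world coordinates). Camera axes: x right, y down, z forward; pixel columns grow to the right and rows downward; lengths in m; the calibration is good to about 2 mm. A picture is of the moment at which its call begins. There is no depth.
- robot.close_job(): hands the job in, once; it reports no verdict.
The state is a dict: "time": time; "joint_positions": joint angles; "qvel": joint speeds; "joint_torque": joint torques, N m; "tool_pos": TCP position; "ee_rot": TCP orientation; "wrist_force": force on the tool from outside, world axes, zero at the start; "wrist_torque": the same for the moment, N m; "width": finger opening in m.
Only numpy, scipy, OpenCV 4.12 (cv2) and the standard library are available. Lean on these libraries where they do the work, as an engineer would, in place of code of your own. Each camera call takes 0.05 s, during which the arm holds its last target.

TASK

Rebuild the flow-control stack on the metal dock, in this order: the black power unit goes flat into the dock between its corner stops, the port hub goes on the power unit, the jar holder on the port hub, and last the capped jar stands in the holder's collar. Set each one down gently without dropping it, centred on the one below and lengthwise in line with it, let go before fetching the next, and never tip the jar over. Leave the adaptor, the screwdriver and the tape roll where they lie.

Things in the scene. Friction and masses are not known exactly. Their poses are not given: they have to be found in the camera images.
- dock: Fixed aluminium base plate, 100 (x) by 166 (y) by 5 mm thick, with four black L-shaped corner stops that rise to 10 mm above the table; the space between the stops is 76 (x) by 140 (y) mm and the sides between the corners are open. Origin at the centre of its underside, z up, y along its length, on the table. Its upper face, on which the power unit rests, is 5 mm above the origin.
- power_unit: Loose black box with a slotted vent strip on top, the largest unit: 62 (x) by 126 (y) by 36 mm high, about 0.45 kg. Origin at the centre of its underside, y along its length, flat top at 36 mm. Grip it across its 62 mm width.
- port_hub: Loose plain white box with a row of six ports in one long side and four small brass screws on top: 58 (x) by 104 (y) by 28 mm high, about 0.22 kg. Origin at the centre of its underside, y along its length, flat top at 28 mm. Grip it across its 58 mm width.
- jar_holder: Loose white block with a round grey collar in the middle of its top: block 54 (x) by 80 (y) by 22 mm high, about 0.16 kg; collar 46 mm inside diameter, 52 mm outside, rising 8 mm above the block (to 30 mm), black disc inside it. Origin at the centre of the block's underside, y along its length; the floor inside the collar is 22 mm above the origin. Grip the block across its 54 mm width.
- sample_jar: Loose upright amber glass jar with a white cap: body 34 mm in diameter to 44 mm height, cap 31 mm in diameter from 47 to 60 mm, about 0.1 kg. Origin at the centre of its underside, z up. Grip the body from above, fingertips more than 8 mm above its foot so that they clear the collar.
- adaptor: Loose small black adaptor block with a steel plug at one end, 60 by 26 by 18 mm, a bystander to be left alone. Origin at the centre of the underside of its black block (46 mm long).
- screwdriver: Loose screwdriver with a black handle, 130 mm long, about 26 mm thick at most, lying along its own x, a bystander to be left alone. Origin under its middle.
- tape_roll: Loose roll of pale tape lying flat, 62 mm outside and 38 mm inside diameter, 19 mm high, a bystander to be left alone. Origin at the centre of its underside.
Mind the look-alikes: they are no part of the job. There is more than one size of the dock; the job needs the larger. What is shaped like the power_unit but purple is not meant.

How it is judged:
By the outcome, as a careful person would: the job done as asked, in the order asked, and still so for the second after the job is handed in, with the robot touching nothing.
It also fails if it takes over 112 s, if anything falls off the work surface, if the arm or the gripper's body presses on something with over 40 N, if the wrist force passes 120 N, or if a joint passes its speed limit or range.

## Working session

There is one attempt and no reset: what is moved stays moved. The work goes in short steps, Python scripts to look and compute and a tool call to move; the robot and the scene stay as the last step left them, time stands still between calls to the robot, and variables do not carry over. Pictures are saved under pics/ and viewed, and the job is handed in when it is done.

Besides the shell and the picture viewer there is one more tool, called after ">>>" by a JSON object that holds its "method" and its "body", one argument or row to a line. servo_tool: Moves the arm, as the interface text tells. Its arguments: {"type":"object","properties":{"rows":{"type":"array"},"grip":{"type":"number"}},"required":["rows"]}

```bash
mkdir -p pics; ls; python3 - <<'E'
from bench import robot
import cv2,numpy as np
for n in ["scene","top","wrist"]:
    s=robot.snapshot(n); cv2.imwrite(f"pics/{n}0.png",s["pixels"][:,:,::-1])
    print(n,np.round(s["camera_matrix"],1).tolist(),np.round(s["world_from_camera"],3).tolist())
print(robot.get_obs())
E
```

```text
pics
scene [[486.1, 0.0, 280.0], [0.0, 486.1, 207.2], [0.0, 0.0, 1.0]] [[0.792, 0.474, -0.384, 0.955], [0.61, -0.619, 0.495, -0.559], [-0.004, -0.627, -0.779, 0.941], [0.0, 0.0, 0.0, 1.0]]
top [[402.8, 0.0, 280.4], [0.0, 402.8, 205.9], [0.0, 0.0, 1.0]] [[0.009, -0.978, 0.209, 0.324], [-1.0, -0.008, 0.007, 0.008], [-0.005, -0.209, -0.978, 0.904], [0.0, 0.0, 0.0, 1.0]]
wrist [[294.1, 0.0, 280.3], [0.0, 294.1, 207.3], [0.0, 0.0, 1.0]] [[0.358, -0.9, -0.248, 0.268], [-0.934, -0.346, -0.094, -0.485], [-0.001, 0.265, -0.964, 0.383], [0.0, 0.0, 0.0, 1.0]]
{'time': 0.15, 'joint_positions': array([-1.30711424e+00,  8.78517812e-02,  1.37184468e+00,  8.06289708e-06,
        1.68358031e+00, -1.03099880e-01]), 'qvel': array([-4.76824617e-04, -2.94863170e-03, -3.90778134e-03,  6.23759137e-05,
       -2.78625662e-05,  1.14882602e-03]), 'joint_torque': array([ 7.73920601e-04, -3.40643263e+01, -3.02793503e+01,  7.17239943e-02,
        3.05412768e-02, -1.17363616e-04]), 'tool_pos': array([ 0.19713352, -0.51303954,  0.20456833]), 'ee_rot': array([-3.13991830e+00, -1.81295330e-04,  3.66782717e-01]), 'wrist_force': array([ 0.00380843, -0.27252363, -0.15131498]), 'wrist_torque': array([-0.00049376, -0.01766452,  0.04420597]), 'width': 0.0940814100393482}
```

View pics/scene0.png

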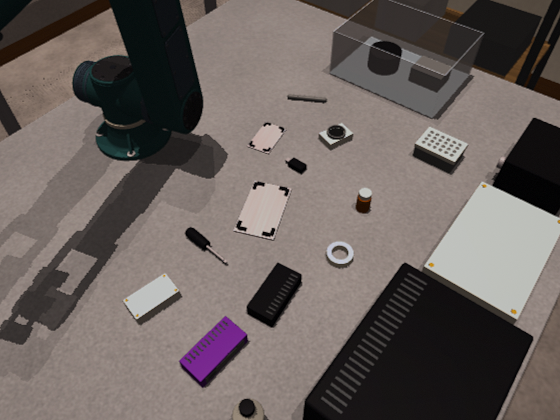

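View pics/top0.png

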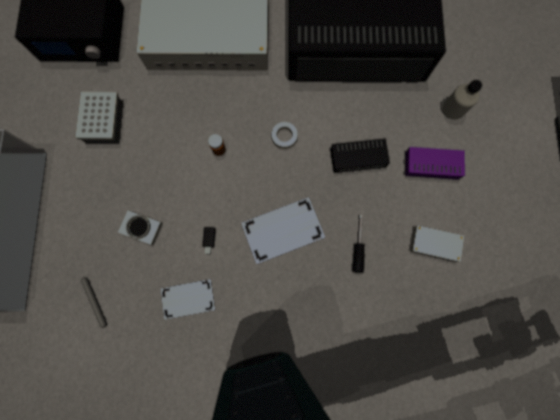

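View pics/wrist0.png

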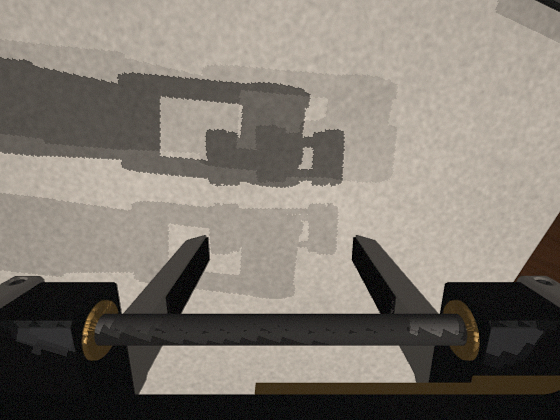

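Top view: the two docks are at (283,230), the larger, and (188,299), the smaller. The box-shaped units are black at (360,155) and purple at (436,163). The hub is at (438,244), the holder at (139,228) and the jar at (216,144). I need the larger dock and the black unit. I'll confirm both in a crop and measure them.

```bash
cat > h.py <<'E'
import numpy as np,cv2
from bench import robot
def ray(s,px,z):
    K,T=s["camera_matrix"],s["world_from_camera"]
    px=np.atleast_2d(px).astype(float)
    d=(T[:3,:3]@np.linalg.inv(K)@np.c_[px,np.ones(len(px))].T).T
    o=T[:3,3]; t=(z-o[2])/d[:,2]
    return o+d*t[:,None]
def proj(s,P):
    T=np.linalg.inv(s["world_from_camera"]); p=(T[:3,:3]@np.atleast_2d(P).T).T+T[:3,3]
    q=(s["camera_matrix"]@p.T).T; return q[:,:2]/q[:,2:]
E
python3 - <<'E'
from h import *
s=robot.snapshot("top"); im=s["pixels"][:,:,::-1].copy()
np.savez("top0.npz",**s)
c=im[100:330,70:480]; c=np.clip(c.astype(float)*1.9,0,255).astype(np.uint8)
cv2.imwrite("pics/crop0.png",cv2.resize(c,None,fx=1.95,fy=1.95,interpolation=cv2.INTER_CUBIC))
s=robot.snapshot("scene"); im=s["pixels"][:,:,::-1].copy()
np.savez("scene0.npz",**s)
c=im[110:390,110:410]
cv2.imwrite("pics/crop1.png",cv2.resize(c,None,fx=2.1,fy=2.1,interpolation=cv2.INTER_CUBIC))
E
```

```text
(no output)
```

View pics/crop0.png

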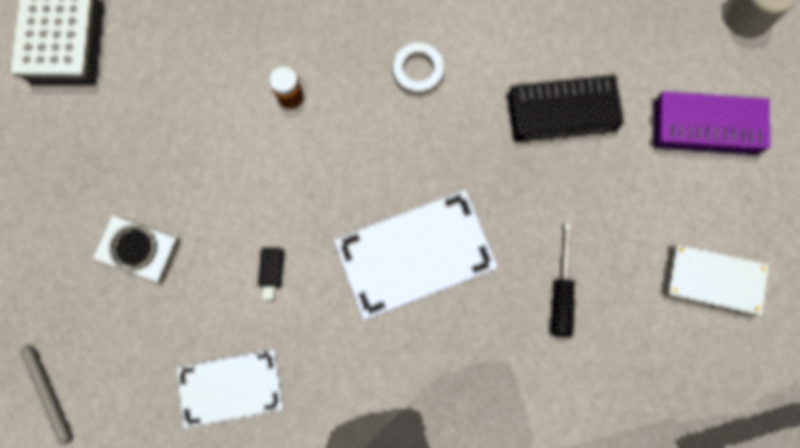

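View pics/crop1.png

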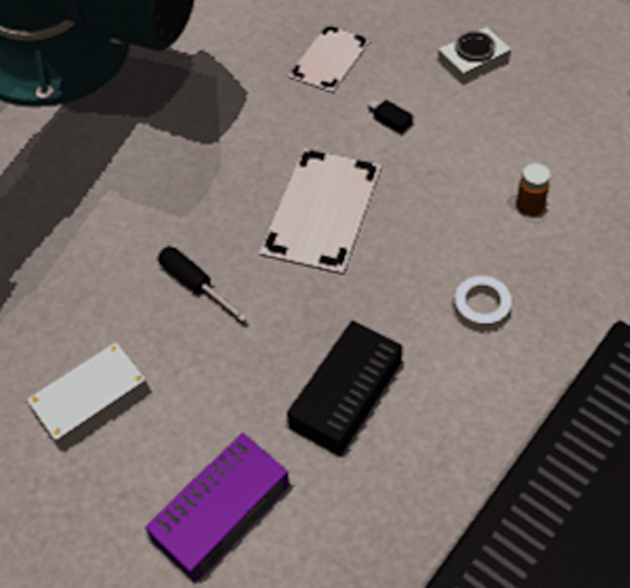

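The crops confirm the larger dock (crop 415,255) and the black slotted unit (crop 565,108). The purple one and the small dock are look-alikes. Next I'll get coarse poses from contours.

```bash
python3 - <<'E'
from h import *
s=dict(np.load("top0.npz")); im=s["pixels"]; hsv=cv2.cvtColor(im,cv2.COLOR_RGB2HSV); g=im.max(2).astype(int); mn=im.min(2)
print("samples",im[144,300],im[230,283],im[244,438],im[160,360],im[200,340])
def best(mask,c,z,name):
    n,l,st,ce=cv2.connectedComponentsWithStats(mask.astype(np.uint8))
    roi=[(np.hypot(*(ce[i]-c)),i) for i in range(1,n) if st[i,4]>40]
    i=min(roi)[1]
    cs,_=cv2.findContours((l==i).astype(np.uint8),cv2.RETR_EXTERNAL,cv2.CHAIN_APPROX_NONE)
    P=ray(s,cs[0][:,0,:],z)[:,:2]
    (cx,cy),(w,h),a=cv2.minAreaRect((P*1000).astype(np.float32))
    b=cv2.boxPoints(((cx,cy),(w,h),a)); e=b[1]-b[0]; f=b[2]-b[1]; L=e if np.linalg.norm(e)>np.linalg.norm(f) else f
    print(name,"c",round(cx),round(cy),"size",round(w),round(h),"long-axis deg",np.degrees(np.arctan2(L[1],L[0])).round(1),"area",st[i,4])
w=(mn>125)
for c,z,n in [((283,230),.005,"dock"),((438,244),.028,"hub"),((139,228),.022,"holder"),((216,140),.06,"cap"),((285,135),.019,"tape"),((188,299),.005,"dock2")]:
    best(w,np.array(c),z,n)
best(g<45,np.array((360,155)),.036,"pu")
best((hsv[...,1]>120)&(hsv[...,0]>130)&(hsv[...,0]<160),np.array((436,163)),.036,"purple")
best(g<45,np.array((358,258)),.02,"sd handle")
best(g<45,np.array((208,237)),.018,"adaptor")
E
```

```text
samples [103  99  92] [125 131 140] [124 130 130] [18 17 17] [100  95  89]Traceback (most recent call last):
  File "<stdin>", line 15, in <module>
  File "<stdin>", line 7, in best
ValueError: min() iterable argument is empty
```

```bash
cat > m.py <<'E'
from h import *
def best(s,mask,c,z,name,minarea=40,approx=False):
    n,l,st,ce=cv2.connectedComponentsWithStats(mask.astype(np.uint8))
    i=min((np.hypot(*(ce[i]-c)),i) for i in range(1,n) if st[i,4]>minarea)[1]
    cs,_=cv2.findContours((l==i).astype(np.uint8),cv2.RETR_EXTERNAL,cv2.CHAIN_APPROX_NONE)
    P=ray(s,cs[0][:,0,:],z)[:,:2]
    (cx,cy),(w,h),a=cv2.minAreaRect((P*1000).astype(np.float32))
    b=cv2.boxPoints(((cx,cy),(w,h),a)); e=b[1]-b[0]; f=b[2]-b[1]; L=e if np.linalg.norm(e)>np.linalg.norm(f) else f
    print(name,"c",round(cx,1),round(cy,1),"size",round(w,1),round(h,1),"long-axis deg",(np.degrees(np.arctan2(L[1],L[0]))%180).round(1),"area",st[i,4])
    return l==i
E
python3 - <<'E'
from m import *
s=dict(np.load("top0.npz")); im=s["pixels"]; hsv=cv2.cvtColor(im,cv2.COLOR_RGB2HSV); g=im.max(2).astype(int); B=im[...,2]
w=B>109
for c,z,n in [((283,230),.005,"dock"),((438,244),.028,"hub"),((139,228),.022,"holder"),((216,140),.06,"cap"),((285,135),.019,"tape"),((188,299),.005,"dock2")]:
    best(s,w,np.array(c),z,n)
best(s,g<45,np.array((360,155)),.036,"pu")
best(s,(hsv[...,1]>120)&(hsv[...,0]>130)&(hsv[...,0]<160),np.array((436,163)),.036,"purple")
best(s,g<45,np.array((358,258)),.02,"sd handle")
best(s,g<45,np.array((208,237)),.018,"adaptor")
E
```

```text
dock c 461.0 8.9 size 99.7 165.1 long-axis deg 111.6 area 2810
hub c 432.0 -331.0 size 101.4 55.9 long-axis deg 77.3 area 1139
holder c 452.8 302.6 size 21.8 51.4 long-axis deg 159.9 area 166
cap c 653.6 160.8 size 25.9 27.0 long-axis deg 90.4 area 124
tape c 685.8 7.4 size 57.1 56.2 long-axis deg 0.4 area 275
dock2 c 307.7 215.6 size 66.0 109.5 long-axis deg 100.7 area 1308
pu c 627.1 -163.2 size 68.4 128.6 long-axis deg 96.8 area 1610
purple c 611.6 -332.0 size 128.5 66.0 long-axis deg 86.3 area 1522
sd handle c 398.8 -155.2 size 23.9 63.3 long-axis deg 178.1 area 317
adaptor c 441.7 172.1 size 25.1 40.4 long-axis deg 176.5 area 206
```

```bash
cat > go.py <<'E'
import sys; from h import *
# go.py x y z yawdeg : remaining move in tool units
def plan(x,y,z,yaw):
    o=robot.get_obs(); p=o["tool_pos"]; a=o["ee_rot"][2]
    d=np.array([x,y,z])-p
    u=np.array([d[0]*np.cos(a)+d[1]*np.sin(a), d[0]*np.sin(a)-d[1]*np.cos(a), -d[2]])/.08
    da=(np.radians(yaw)-a+np.pi)%(2*np.pi)-np.pi
    print("shift",u.round(3),"turn",round(-da/(np.pi/2),3),"t",round(o["time"],2),"pos",p.round(4),"yaw",np.degrees(a).round(2),"w",o["width"].round(4),"F",o["wrist_force"].round(1))
if __name__=="__main__": plan(*map(float,sys.argv[1:5]))
E
python3 go.py 0.627 -0.163 0.2 96.8
```

```text
Traceback (most recent call last):
  File "go.py", line 9, in <module>
    if __name__=="__main__": plan(*map(float,sys.argv[1:5]))
                             ~~~~^^^^^^^^^^^^^^^^^^^^^^^^^^^
  File "go.py", line 8, in plan
    print("shift",u.round(3),"turn",round(-da/(np.pi/2),3),"t",round(o["time"],2),"pos",p.round(4),"yaw",np.degrees(a).round(2),"w",o["width"].round(4),"F",o["wrist_force"].round(1))
                                                                                                                                    ^^^^^^^^^^^^^^^^
AttributeError: 'float' object has no attribute 'round'
```

>>> {"method": "servo_tool", "body": {
  "rows": [
    [[1, -0.33, 0], -0.08],
    [[1, -0.33, 0], -0.16],
    [[1, -0.33, 0], -0.24],
    [[1, -0.33, 0], -0.32],
    [[1, -0.33, 0], -0.4],
    [[1, -0.33, 0], -0.48],
    [[1, -0.33, 0], -0.56],
    [[1, -0.33, 0], -0.64],
    [[1, -0.33, 0], -0.72],
    [[1, -0.33, 0], -0.8],
    [[1, -0.33, 0], -0.842],
    [[1, -0.33, 0], -0.842]
  ],
  "grip": -1
}}

```text
time: 1.25
tool_pos: [0.2624, -0.46, 0.2053]
ee_rot: [-3.142, -0.0, 1.691]
wrist_force: [-0.2, 0.2, -0.3]
width: 0.094
```

```bash
python3 go.py 0.627 -0.163 0.2 96.8
```

```text
Traceback (most recent call last):
  File "go.py", line 9, in <module>
    if __name__=="__main__": plan(*map(float,sys.argv[1:5]))
                             ~~~~^^^^^^^^^^^^^^^^^^^^^^^^^^^
  File "go.py", line 8, in plan
    print("shift",u.round(3),"turn",round(-da/(np.pi/2),3),"t",round(o["time"],2),"pos",p.round(4),"yaw",np.degrees(a).round(2),"w",o["width"].round(4),"F",o["wrist_force"].round(1))
                                                                                                                                    ^^^^^^^^^^^^^^^^
AttributeError: 'float' object has no attribute 'round'
```

```bash
sed -i 's/o\["width"\].round(4)/round(float(o["width"]),4)/' go.py; python3 go.py 0.627 -0.163 0.2 96.8
```

```text
shift [3.142 4.968 0.066] turn 0.001 t 1.25 pos [ 0.2624 -0.46    0.2053] yaw 96.86 w 0.094 F [-0.2  0.2 -0.3]
```

>>> {"method": "servo_tool", "body": {
  "rows": [
    [[0.3, 0.5, 0], 0],
    [[0.63, 1, 0], 0],
    [[0.63, 1, 0], 0]
  ]
}}

```text
time: 1.5
tool_pos: [0.3389, -0.3977, 0.2055]
ee_rot: [3.139, -0.002, 1.691]
wrist_force: [0.0, -0.1, -0.3]
width: 0.0946
```

>>> {"method": "servo_tool", "body": {
  "rows": [
    [[0.3, 0.5, 0], 0],
    [[0.63, 1, 0], 0],
    [[0.63, 1, 0], 0]
  ]
}}

```text
time: 1.75
tool_pos: [0.4126, -0.3378, 0.2054]
ee_rot: [3.14, -0.001, 1.692]
wrist_force: [-0.0, 0.6, -0.5]
width: 0.0942
```

>>> {"method": "servo_tool", "body": {
  "rows": [
    [[0.3, 0.5, 0], 0],
    [[0.63, 1, 0], 0],
    [[0.63, 1, 0], 0]
  ]
}}

```text
time: 2.0
tool_pos: [0.4858, -0.2785, 0.2052]
ee_rot: [3.14, -0.001, 1.692]
wrist_force: [0.3, -0.1, -0.4]
width: 0.0941
```

```bash
python3 go.py 0.627 -0.163 0.2 96.8
```

```text
shift [1.218 1.927 0.065] turn 0.002 t 2.0 pos [ 0.4858 -0.2785  0.2052] yaw 96.97 w 0.0941 F [ 0.3 -0.1 -0.4]
```

>>> {"method": "servo_tool", "body": {
  "rows": [
    [[0.3, 0.5, 0], 0],
    [[0.61, 0.96, 0], 0],
    [[0.61, 0.96, 0], 0]
  ]
}}

```text
time: 2.25
tool_pos: [0.5563, -0.2208, 0.2048]
ee_rot: [3.14, -0.002, 1.693]
wrist_force: [-0.9, -0.2, 0.2]
width: 0.094
```

>>> {"method": "servo_tool", "body": {
  "rows": [
    [[0.3, 0.5, 0], 0],
    [[0.61, 0.96, 0], 0],
    [[0.61, 0.96, 0], 0],
    [[0.61, 0.96, 0], 0]
  ]
}}

```text
time: 2.58
tool_pos: [0.6246, -0.1655, 0.2043]
ee_rot: [-3.14, -0.0, 1.692]
wrist_force: [-0.6, 0.0, -0.2]
width: 0.094
```

```bash
python3 go.py 0.627 -0.163 0.2 96.8; python3 - <<'E'
from h import *
s=robot.snapshot("wrist"); np.savez("w1.npz",**s); cv2.imwrite("pics/w1.png",s["pixels"][:,:,::-1])
E
```

```text
shift [0.028 0.033 0.054] turn 0.001 t 2.58 pos [ 0.6246 -0.1655  0.2043] yaw 96.93 w 0.094 F [-0.6  0.  -0.2]
```

View pics/w1.png

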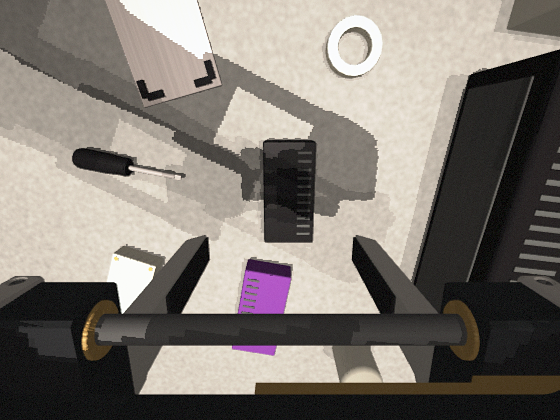

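The wrist view shows the PU at cols 264–316, rows 140–242, with the purple unit behind it at (265,305).

```bash
python3 - <<'E'
from m import *
s=dict(np.load("w1.npz")); im=s["pixels"]; g=im.max(2).astype(int)
print(proj(s,[[.6246,-.1655,.036],[.627,-.163,.036]]).round())
for r in (160,190,220): print(r,[(c,g[r,c]) for c in range(254,326,2)])
c=im[125:255,245:335,::-1].astype(float); c=np.clip((c/255)**.5*255,0,255).astype(np.uint8)
cv2.imwrite("pics/w1c.png",cv2.resize(c,None,fx=4.5,fy=4.5,interpolation=cv2.INTER_NEAREST))
for th in (45,60):best(s,g<th,np.array((290,190)),.036,"pu",500)
E
```

```text
[[282. 193.]
 [284. 191.]]
160 [(254, np.int64(111)), (256, np.int64(108)), (258, np.int64(108)), (260, np.int64(101)), (262, np.int64(69)), (264, np.int64(21)), (266, np.int64(29)), (268, np.int64(35)), (270, np.int64(31)), (272, np.int64(30)), (274, np.int64(31)), (276, np.int64(32)), (278, np.int64(33)), (280, np.int64(34)), (282, np.int64(32)), (284, np.int64(35)), (286, np.int64(32)), (288, np.int64(38)), (290, np.int64(38)), (292, np.int64(37)), (294, np.int64(42)), (296, np.int64(40)), (298, np.int64(66)), (300, np.int64(74)), (302, np.int64(74)), (304, np.int64(77)), (306, np.int64(82)), (308, np.int64(78)), (310, np.int64(70)), (312, np.int64(41)), (314, np.int64(38)), (316, np.int64(119)), (318, np.int64(125)), (320, np.int64(124)), (322, np.int64(125)), (324, np.int64(127))]
190 [(254, np.int64(132)), (256, np.int64(132)), (258, np.int64(126)), (260, np.int64(92)), (262, np.int64(91)), (264, np.int64(15)), (266, np.int64(35)), (268, np.int64(34)), (270, np.int64(34)), (272, np.int64(35)), (274, np.int64(33)), (276, np.int64(18)), (278, np.int64(21)), (280, np.int64(18)), (
[... 663 characters left out ...]
, (272, np.int64(51)), (274, np.int64(55)), (276, np.int64(52)), (278, np.int64(42)), (280, np.int64(47)), (282, np.int64(43)), (284, np.int64(42)), (286, np.int64(43)), (288, np.int64(41)), (290, np.int64(43)), (292, np.int64(41)), (294, np.int64(44)), (296, np.int64(40)), (298, np.int64(34)), (300, np.int64(35)), (302, np.int64(39)), (304, np.int64(34)), (306, np.int64(39)), (308, np.int64(52)), (310, np.int64(29)), (312, np.int64(35)), (314, np.int64(225)), (316, np.int64(215)), (318, np.int64(216)), (320, np.int64(207)), (322, np.int64(209)), (324, np.int64(214))]
pu c 631.3 -152.7 size 61.0 100.7 long-axis deg 96.8 area 3182
pu c 632.8 -164.6 size 61.8 124.7 long-axis deg 96.9 area 4546
```

View pics/w1c.png

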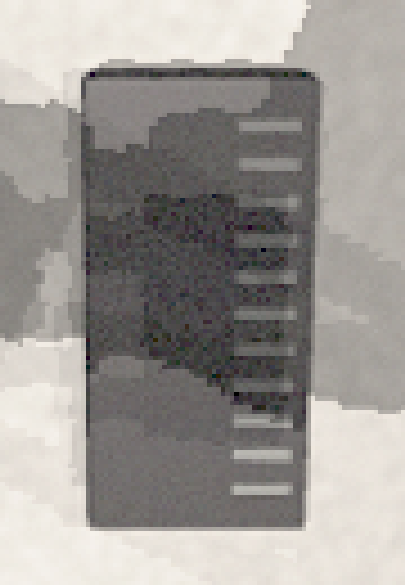

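>>> {"method": "servo_tool", "body": {
  "rows": [
    [[0, 0.1, 0.5], 0],
    [[0, 0.1, 1], 0],
    [[0, 0.1, 1], 0]
  ]
}}

```text
time: 2.88
tool_pos: [0.6238, -0.1654, 0.1142]
ee_rot: [-3.122, -0.008, 1.687]
wrist_force: [-1.7, 0.9, -2.8]
width: 0.0938
```

>>> {"method": "servo_tool", "body": {
  "rows": [
    [[0, 0, 0.5], 0],
    [[0, 0, 0.8], 0],
    [[0, 0, 0.8], 0],
    [[0, 0, 0.8], 0]
  ]
}}

```text
time: 3.22
tool_pos: [0.6307, -0.1669, 0.0621]
ee_rot: [-3.14, -0.0, 1.688]
wrist_force: [0.1, -0.1, 0.5]
width: 0.0941
```

```bash
python3 go.py 0.633 -0.165 0.01 96.9; python3 - <<'E'
from h import *
s=robot.snapshot("wrist"); np.savez("w2.npz",**s); cv2.imwrite("pics/w2.png",s["pixels"][:,:,::-1])
E
```

```text
shift [0.02  0.031 0.651] turn -0.002 t 3.22 pos [ 0.6307 -0.1669  0.0621] yaw 96.69 w 0.0941 F [ 0.1 -0.1  0.5]
```

View pics/w2.png

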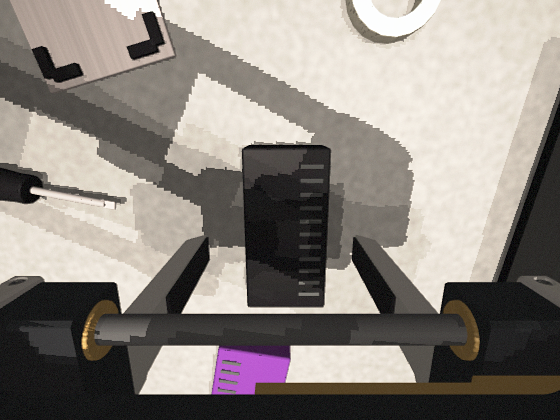

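PU at cols 244–330, rows 147–306. It sits between the fingers, roughly centred. I'll remeasure it.

```bash
python3 - <<'E'
from m import *
s=dict(np.load("w2.npz")); im=s["pixels"]; g=im.max(2).astype(int); g[:145]=255
for th in (50,60,70):best(s,g<th,np.array((287,225)),.036,"pu",500)
E
```

```text
pu c 632.9 -164.0 size 61.4 124.8 long-axis deg 96.8 area 10299
pu c 633.0 -164.4 size 61.7 125.7 long-axis deg 96.8 area 11307
pu c 633.0 -164.4 size 61.8 125.7 long-axis deg 96.8 area 11641
```

Consistent at (0.633,−0.1645), 96.8°. I'll descend and grip.

>>> {"method": "servo_tool", "body": {
  "rows": [
    [[0.02, 0.03, 0.3], 0],
    [[0.02, 0.03, 0.5], 0],
    [[0.02, 0.03, 0.64], 0],
    [[0.02, 0.03, 0.64], 0],
    [[0.02, 0.03, 0.64], 0]
  ]
}}

```text
time: 3.68
tool_pos: [0.6348, -0.1643, 0.012]
ee_rot: [3.14, 0.001, 1.689]
wrist_force: [0.1, 0.1, 1.2]
width: 0.0942
```

>>> {"method": "servo_tool", "body": {
  "rows": [
    [[0, 0, 0], 0],
    [[0, 0, 0], 0],
    [[0, 0, 0], 0],
    [[0, 0, 0], 0],
    [[0, 0, 0], 0],
    [[0, 0, 0], 0],
    [[0, 0, 0], 0]
  ],
  "grip": 1
}}

```text
time: 4.27
tool_pos: [0.6343, -0.1637, 0.0107]
ee_rot: [3.141, 0.0, 1.689]
wrist_force: [-0.4, -0.0, 1.6]
width: 0.0615
```

```bash
python3 go.py 0.461 0.009 0.1 111.6
```

```text
shift [ 2.4   -1.895 -1.116] turn -0.164 t 4.27 pos [ 0.6343 -0.1637  0.0107] yaw 96.8 w 0.0615 F [-0.4 -0.   1.6]
```

>>> {"method": "servo_tool", "body": {
  "rows": [
    [[0, 0, -0.3], 0],
    [[0, 0, -0.6], 0],
    [[0, 0, -0.9], 0],
    [[0.2, -0.2, -1], 0],
    [[0.4, -0.4, -1], -0.04],
    [[0.7, -0.6, -1], -0.08],
    [[0.8, -0.63, -1], -0.12],
    [[0.8, -0.63, -1], -0.16],
    [[0.8, -0.63, -1], -0.16]
  ]
}}

```text
time: 5.02
tool_pos: [0.5745, -0.105, 0.0882]
ee_rot: [-3.138, -0.002, 1.943]
wrist_force: [0.4, 0.4, -6.9]
width: 0.0614
```

```bash
python3 go.py 0.461 0.009 0.1 111.6;  python3 - <<'E'
from h import *
s=robot.snapshot("wrist"); np.savez("w3.npz",**s); cv2.imwrite("pics/w3.png",s["pixels"][:,:,::-1])
E
```

```text
shift [ 1.843 -0.805 -0.148] turn -0.003 t 5.02 pos [ 0.5745 -0.105   0.0882] yaw 111.31 w 0.0614 F [ 0.4  0.4 -6.9]
```

View pics/w3.png

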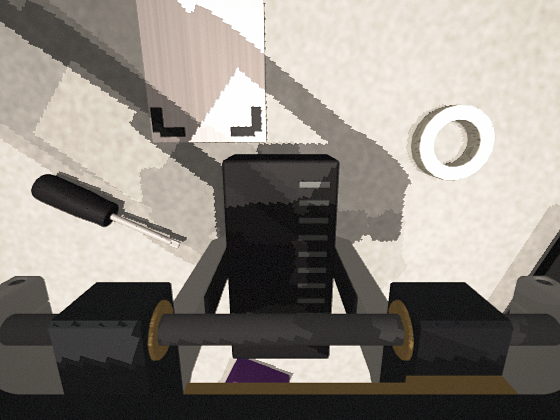

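```bash
python3 - <<'E'
from h import *
s=dict(np.load("w3.npz")); im=s["pixels"][:,:,::-1]
c=im[0:160,120:290]
cv2.imwrite("pics/w3c.png",cv2.resize(c,None,fx=3.6,fy=3.6,interpolation=cv2.INTER_NEAREST))
E
```

```text
(no output)
```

View pics/w3c.png

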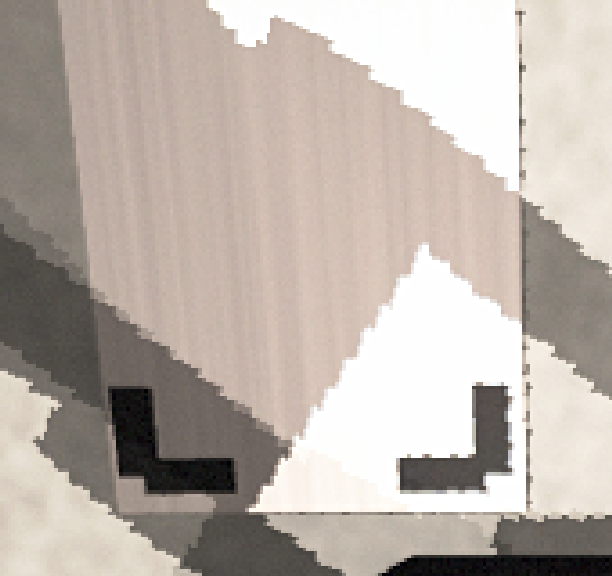

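Dock near corners sit at crop (118,513) and (526,513), left edge through (62,0) and right edge through (519,10). I'll cast these onto z=5 mm.

```bash
python3 - <<'E'
from h import *
s=dict(np.load("w3.npz"))
c=np.array([[62,0],[118,512],[520,10],[525,512]])/3.6+[120,0]
P=ray(s,c-0.5+0.0,.005)[:,:2]*1000; print(P.round(1))
a,b,cc,d=P
for u,v in((b,a),(d,cc)): e=v-u; print("dir",np.degrees(np.arctan2(e[1],e[0])).round(2))
print("width",np.linalg.norm(d-b), "near dir+90",(np.degrees(np.arctan2(*(d-b)[::-1]))+90).round(2))
th=np.radians(111.7); L=np.array([np.cos(th),np.sin(th)])
for th in np.radians([111.2,111.6,112]):
    L=np.array([np.cos(th),np.sin(th)]); print("centre",((b+d)/2+83*L).round(1))
E
```

```text
[[406.4  15. ]
 [445.4 -85.6]
 [499.2  49. ]
 [537.3 -49.7]]
dir 111.16
dir 111.12
width 98.71742040680242 near dir+90 111.31
centre [461.3   9.7]
centre [460.8   9.5]
centre [460.3   9.3]
```

```bash
python3 - <<'E'
from m import *
s=dict(np.load("w3.npz")); im=s["pixels"]; g=im.max(2).astype(int)
c=im[140:370,170:390,::-1].astype(float); c=np.clip((c/255)**.5*255,0,255).astype(np.uint8)
z=robot.get_obs()["tool_pos"][2]-.0107+.036
print(z, proj(s,[[.5745,-.105,z]]))
cv2.imwrite("pics/w3d.png",cv2.resize(c,None,fx=2.6,fy=2.6,interpolation=cv2.INTER_NEAREST))
E
python3 go.py 0.461 0.010 0.06 111.3
```

```text
0.11372262620340085 [[282.19552834 266.83294358]]
shift [ 1.861 -0.809  0.355] turn -0.002 t 5.07 pos [ 0.575  -0.1055  0.0884] yaw 111.15 w 0.0618 F [ 0.3  0.5 -5.4]
```

View pics/w3d.png

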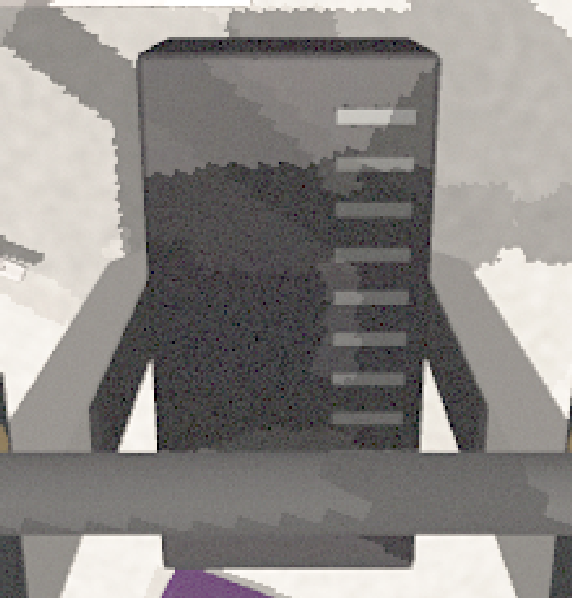

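```bash
python3 - <<'E'
from h import *
s=dict(np.load("w3.npz")); z=.1136
c=np.array([[139,58],[440,58],[414,566],[163,566]])/2.6+[170,140]-.3
P=ray(s,c,z)[:,:2]*1000; print(P.round(1), P.mean(0), [np.linalg.norm(P[i]-P[(i+1)%4]).round(1) for i in range(4)])
e=(P[0]+P[1]-P[2]-P[3]); print(np.degrees(np.arctan2(e[1],e[0])))
T=np.array([574.7,-105.2]); a=np.radians(111.2); d=P.mean(0)-T
print("tool x,y offset",d@[np.cos(a),np.sin(a)],d@[np.sin(a),-np.cos(a)])
E
```

```text
[[ 524.1  -60.6]
 [ 580.2  -38.7]
 [ 624.7 -152.5]
 [ 568.2 -174.8]] [ 574.27050502 -106.61810806] [np.float64(60.2), np.float64(122.2), np.float64(60.8), np.float64(122.4)]
111.22992075732823
tool x,y offset -1.166819963149589 -0.9132511067478325
```

>>> {"method": "servo_tool", "body": {
  "rows": [
    [[0.3, -0.1, 0], 0],
    [[0.6, -0.3, 0], 0],
    [[0.9, -0.4, 0.0], 0],
    [[0.93, -0.4, 0.1], 0],
    [[0.93, -0.4, 0.1], 0]
  ]
}}

```text
time: 5.48
tool_pos: [0.5178, -0.0474, 0.0801]
ee_rot: [-3.138, -0.002, 1.941]
wrist_force: [-0.1, 0.1, -6.0]
width: 0.0614
```

>>> {"method": "servo_tool", "body": {
  "rows": [
    [[0.3, -0.1, 0], 0],
    [[0.6, -0.3, 0.1], 0],
    [[0.9, -0.4, 0.2], 0],
    [[0.93, -0.41, 0.25], 0],
    [[0.93, -0.41, 0.25], 0],
    [[0.93, -0.41, 0.25], 0]
  ]
}}

```text
time: 5.98
tool_pos: [0.4631, 0.0084, 0.0622]
ee_rot: [3.141, 0.001, 1.94]
wrist_force: [1.0, 0.2, -4.7]
width: 0.0617
```

```bash
python3 go.py 0.461 0.010 0.0165 111.3
```

```text
shift [ 0.028 -0.017  0.572] turn -0.002 t 5.98 pos [0.4631 0.0084 0.0622] yaw 111.15 w 0.0617 F [ 1.   0.2 -4.7]
```

>>> {"method": "servo_tool", "body": {
  "rows": [
    [[0.03, -0.02, 0.15], 0],
    [[0.035, -0.02, 0.3], 0],
    [[0.035, -0.02, 0.4], 0],
    [[0.035, -0.02, 0.48], 0],
    [[0.035, -0.02, 0.52], 0],
    [[0.035, -0.02, 0.55], 0],
    [[0.035, -0.02, 0.55], 0],
    [[0.035, -0.02, 0.55], 0]
  ]
}}

```text
time: 6.65
tool_pos: [0.4601, 0.0111, 0.0187]
ee_rot: [3.141, 0.0, 1.941]
wrist_force: [0.5, 0.1, -5.0]
width: 0.0617
```

```bash
python3 go.py 0.4608 0.0105 0.0157 111.3
```

```text
shift [-0.01   0.005  0.037] turn -0.001 t 6.65 pos [0.4601 0.0111 0.0187] yaw 111.19 w 0.0617 F [ 0.5  0.1 -5. ]
```

>>> {"method": "servo_tool", "body": {
  "rows": [
    [[-0.005, 0.005, 0.01], 0],
    [[-0.01, 0.005, 0.02], 0],
    [[-0.01, 0.005, 0.03], 0],
    [[-0.01, 0.005, 0.035], 0],
    [[-0.01, 0.005, 0.04], 0],
    [[-0.01, 0.005, 0.04], 0]
  ]
}}

```text
time: 7.15
tool_pos: [0.4605, 0.0106, 0.0157]
ee_rot: [3.141, 0.0, 1.941]
wrist_force: [-3.0, -0.8, -0.0]
width: 0.0619
```

```bash
python3 go.py 0.4608 0.0105 0.0157 111.3
```

```text
shift [-0.003  0.003 -0.   ] turn -0.001 t 7.15 pos [0.4605 0.0106 0.0157] yaw 111.2 w 0.0619 F [-3.  -0.8 -0. ]
```

The load is off the wrist (Fz went from −5 to 0), so the unit is seated. Releasing and rising.

>>> {"method": "servo_tool", "body": {
  "rows": [
    [[0, 0, 0], 0],
    [[0, 0, 0], 0],
    [[0, 0, 0], 0],
    [[0, 0, 0], 0],
    [[0, 0, 0], 0],
    [[0, 0, 0], 0]
  ],
  "grip": -1
}}

```text
time: 7.65
tool_pos: [0.4605, 0.0106, 0.0152]
ee_rot: [3.141, 0.0, 1.941]
wrist_force: [0.0, 0.3, -0.1]
width: 0.0931
```

>>> {"method": "servo_tool", "body": {
  "rows": [
    [[0, 0, -0.3], 0],
    [[0, 0, -0.7], 0],
    [[0, 0, -1], 0],
    [[0, 0, -1], 0],
    [[0, 0, -1], 0]
  ]
}}

```text
time: 8.07
tool_pos: [0.4616, 0.0106, 0.0967]
ee_rot: [3.138, 0.002, 1.941]
wrist_force: [-0.4, 0.2, -0.9]
width: 0.0945
```

```bash
python3 go.py 0.432 -0.331 0.14 77.3;  python3 - <<'E'
from h import *
s=robot.snapshot("wrist"); np.savez("w4.npz",**s); cv2.imwrite("pics/w4.png",s["pixels"][:,:,::-1])
E
```

```text
shift [-3.847 -1.888 -0.542] turn 0.377 t 8.07 pos [0.4616 0.0106 0.0967] yaw 111.2 w 0.0945 F [-0.4  0.2 -0.9]
```

View pics/w4.png

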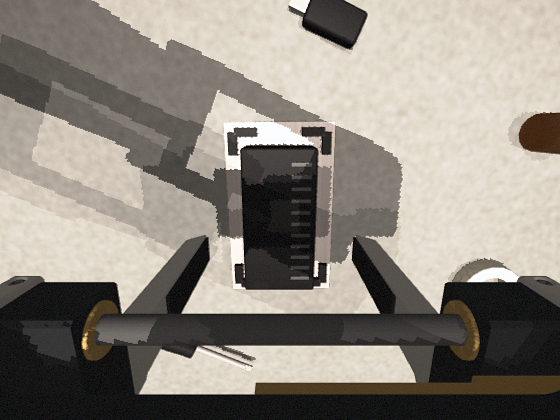

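The PU lies inside the stops: PU at cols 241–317, rows 145–290, dock at 223–335 × 123–288. I'll measure both.

```bash
python3 - <<'E'
from m import *
s=dict(np.load("w4.npz")); im=s["pixels"]
c=im[110:305,205:355,::-1].astype(float); c=np.clip((c/255)**.5*255,0,255).astype(np.uint8)
cv2.imwrite("pics/w4c.png",cv2.resize(c,None,fx=3,fy=3,interpolation=cv2.INTER_NEAREST))
E
```

```text
(no output)
```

View pics/w4c.png

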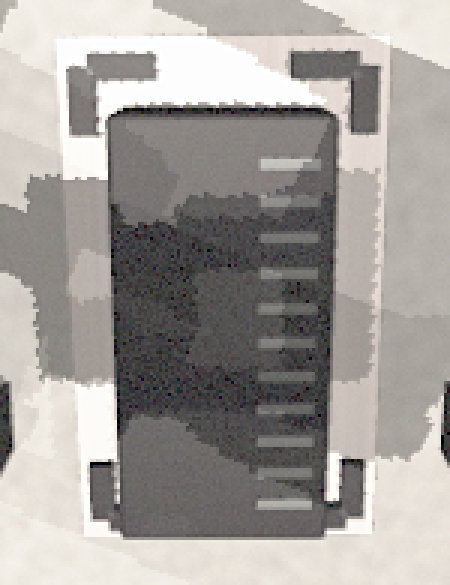

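```bash
cat > q.py <<'E'
from h import *
def quad(s,c,z,name):
    P=ray(s,np.array(c),z)[:,:2]*1000
    e=(P[0]+P[1]-P[2]-P[3]); f=P[1]+P[2]-P[0]-P[3]
    print(name,P.mean(0).round(1),"sz",[np.linalg.norm(P[i]-P[(i+1)%4]).round(1) for i in range(4)],"dir",np.degrees(np.arctan2(e[1],e[0])).round(2),np.degrees(np.arctan2(f[1],f[0])).round(2)+90)
E
python3 - <<'E'
from q import *
s=dict(np.load("w4.npz"))
f=lambda c:np.array(c)/3+[205,110]-.3
quad(s,f([[57,37],[391,37],[373,536],[84,537]]),.005,"dock")
quad(s,f([[108,112],[339,112],[325,536],[119,536]]),.041,"pu")
quad(s,f([[87,53],[360,53],[345,527],[105,527]]),.010,"stops? inner")
E
```

```text
dock [461.1   8.8] sz [np.float64(98.4), np.float64(165.2), np.float64(99.6), np.float64(165.4)] dir 111.67 111.25
pu [459.6   9.6] sz [np.float64(60.3), np.float64(124.4), np.float64(61.5), np.float64(124.3)] dir 110.92 111.13
stops? inner [460.1   9.5] sz [np.float64(79.3), np.float64(154.2), np.float64(80.9), np.float64(154.1)] dir 111.32 111.13
```

PU seated within about 1.3 mm of the dock centre, yaw within 0.3°. Next, the hub.

>>> {"method": "servo_tool", "body": {
  "rows": [
    [[-0.4, -0.2, -0.3], 0.05],
    [[-0.9, -0.45, -0.6], 0.12],
    [[-1, -0.5, -0.6], 0.19],
    [[-1, -0.5, -0.6], 0.26],
    [[-1, -0.5, -0.6], 0.33],
    [[-1, -0.5, -0.6], 0.377],
    [[-1, -0.5, -0.6], 0.377]
  ]
}}

```text
time: 8.7
tool_pos: [0.4507, -0.0783, 0.1408]
ee_rot: [-3.137, -0.0, 1.347]
wrist_force: [0.4, 0.4, -0.1]
width: 0.0938
```

```bash
python3 go.py 0.432 -0.331 0.14 77.3
```

```text
shift [-3.132  0.474  0.009] turn -0.002 t 8.7 pos [ 0.4507 -0.0783  0.1408] yaw 77.16 w 0.0938 F [ 0.4  0.4 -0.1]
```

>>> {"method": "servo_tool", "body": {
  "rows": [
    [[-0.5, 0.1, 0], 0],
    [[-1, 0.15, 0], 0],
    [[-1, 0.15, 0], 0]
  ]
}}

```text
time: 8.95
tool_pos: [0.4445, -0.164, 0.1413]
ee_rot: [-3.139, 0.003, 1.345]
wrist_force: [0.0, 0.4, -0.5]
width: 0.0938
```

>>> {"method": "servo_tool", "body": {
  "rows": [
    [[-0.5, 0.1, 0], 0],
    [[-1, 0.15, 0], 0],
    [[-1, 0.15, 0], 0]
  ]
}}

```text
time: 9.2
tool_pos: [0.4385, -0.2447, 0.1413]
ee_rot: [-3.139, 0.003, 1.344]
wrist_force: [0.3, 1.1, -0.5]
width: 0.0936
```

>>> {"method": "servo_tool", "body": {
  "rows": [
    [[-0.5, 0.1, 0], 0],
    [[-1, 0.15, 0], 0],
    [[-1, 0.15, 0], 0],
    [[-1, 0.15, 0], 0]
  ]
}}

```text
time: 9.53
tool_pos: [0.4333, -0.3208, 0.1412]
ee_rot: [-3.139, -0.002, 1.347]
wrist_force: [0.3, 0.1, 0.0]
width: 0.0942
```

```bash
python3 go.py 0.432 -0.331 0.07 77.3;  python3 - <<'E'
from h import *
s=robot.snapshot("wrist"); np.savez("w5.npz",**s); cv2.imwrite("pics/w5.png",s["pixels"][:,:,::-1])
E
```

```text
shift [-0.127  0.013  0.89 ] turn -0.001 t 9.53 pos [ 0.4333 -0.3208  0.1412] yaw 77.17 w 0.0942 F [0.3 0.1 0. ]
```

View pics/w5.png

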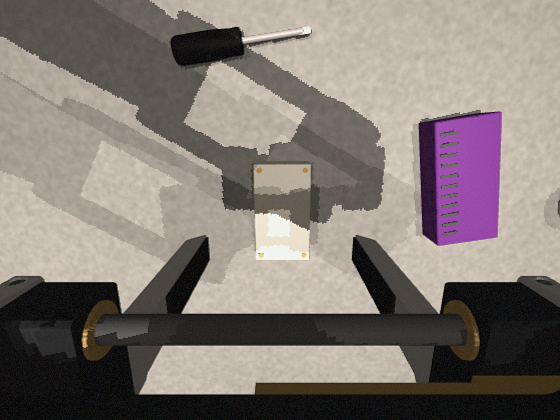

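The wrist view shows the hub with four screws at cols 254–312, rows 162–260. Purple stays clear at col 420 and up.

>>> {"method": "servo_tool", "body": {
  "rows": [
    [[-0.1, 0.01, 0.3], 0],
    [[-0.12, 0.01, 0.7], 0],
    [[-0.12, 0.01, 0.9], 0],
    [[-0.12, 0.01, 0.9], 0],
    [[-0.12, 0.01, 0.9], 0]
  ]
}}

```text
time: 10.0
tool_pos: [0.4325, -0.3277, 0.07]
ee_rot: [-3.139, -0.002, 1.351]
wrist_force: [0.9, -0.4, -0.2]
width: 0.094
```

```bash
python3 go.py 0.432 -0.331 0.01 77.3;  python3 - <<'E'
from h import *
s=robot.snapshot("wrist"); np.savez("w6.npz",**s)
im=s["pixels"]
c=im[100:320,200:370,::-1].astype(float); c=np.clip((c/255)**.7*255,0,255).astype(np.uint8)
cv2.imwrite("pics/w6c.png",cv2.resize(c,None,fx=2.7,fy=2.7,interpolation=cv2.INTER_NEAREST))
E
```

```text
shift [-0.041  0.002  0.75 ] turn 0.001 t 10.0 pos [ 0.4325 -0.3277  0.07  ] yaw 77.39 w 0.094 F [ 0.9 -0.4 -0.2]
```

View pics/w6c.png

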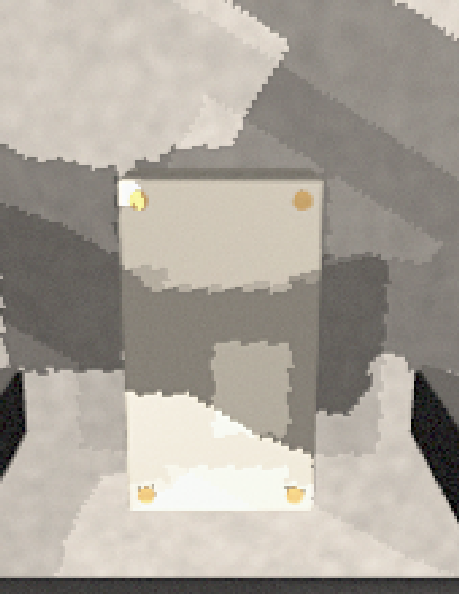

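```bash
python3 - <<'E'
from q import *
s=dict(np.load("w6.npz"))
f=lambda c:np.array(c)/2.7+[200,100]-.3
quad(s,f([[118,181],[323,181],[313,511],[129,511]]),.028,"hub")
quad(s,f([[138,200],[302,201],[294,494],[146,494]]),.028,"screws")
E
```

```text
hub [ 431.2 -331.3] sz [np.float64(57.0), np.float64(102.9), np.float64(57.5), np.float64(103.0)] dir 77.53 77.44
screws [ 431. -331.] sz [np.float64(45.9), np.float64(91.4), np.float64(45.9), np.float64(91.8)] dir 77.43 77.26
```

>>> {"method": "servo_tool", "body": {
  "rows": [
    [[-0.04, 0, 0.3], 0],
    [[-0.046, -0.01, 0.6], 0],
    [[-0.046, -0.01, 0.75], 0],
    [[-0.046, -0.01, 0.8], 0],
    [[-0.046, -0.01, 0.81], 0],
    [[-0.046, -0.01, 0.81], 0],
    [[-0.046, -0.01, 0.81], 0]
  ]
}}

```text
time: 10.63
tool_pos: [0.4323, -0.3342, 0.0081]
ee_rot: [3.139, 0.002, 1.349]
wrist_force: [-0.8, 0.3, -1.2]
width: 0.094
```

>>> {"method": "servo_tool", "body": {
  "rows": [
    [[0, 0, 0], 0],
    [[0, 0, 0], 0],
    [[0, 0, 0], 0],
    [[0, 0, 0], 0],
    [[0, 0, 0], 0],
    [[0, 0, 0], 0],
    [[0, 0, 0], 0]
  ],
  "grip": 1
}}

```text
time: 11.22
tool_pos: [0.4313, -0.3335, 0.0064]
ee_rot: [3.141, 0.0, 1.348]
wrist_force: [0.2, 0.0, 0.4]
width: 0.0577
```

```bash
python3 go.py 0.460 0.0096 0.14 111.2
```

```text
shift [ 4.262 -0.596 -1.671] turn -0.377 t 11.22 pos [ 0.4313 -0.3335  0.0064] yaw 77.26 w 0.0577 F [0.2 0.  0.4]
```

>>> {"method": "servo_tool", "body": {
  "rows": [
    [[0, 0, -0.3], 0],
    [[0, 0, -0.6], 0],
    [[0, 0, -0.9], 0],
    [[0.2, 0, -1], 0],
    [[0.6, -0.1, -1], 0],
    [[1, -0.14, -1], 0],
    [[1, -0.14, -1], 0],
    [[1, -0.14, -1], 0]
  ]
}}

```text
time: 11.88
tool_pos: [0.4376, -0.2514, 0.0857]
ee_rot: [-3.14, -0.0, 1.351]
wrist_force: [0.0, -0.4, -2.0]
width: 0.0576
```

```bash
python3 go.py 0.460 0.0096 0.13 111.2; python3 - <<'E'
from h import *
s=robot.snapshot("wrist"); np.savez("w7.npz",**s)
cv2.imwrite("pics/w7.png",s["pixels"][:,:,::-1])
E
```

```text
shift [ 3.245 -0.438 -0.554] turn -0.375 t 11.88 pos [ 0.4376 -0.2514  0.0857] yaw 77.41 w 0.0576 F [ 0.  -0.4 -2. ]
```

View pics/w7.png

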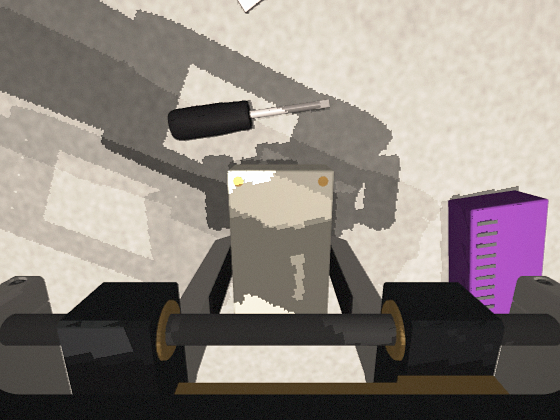

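The hub is held level, with its far edge at row 170, cols 228–334. I'll check the in-hand offset from that edge and the screws, then continue.

```bash
python3 - <<'E'
from h import *
s=dict(np.load("w7.npz")); T=np.array([437.6,-251.4]); a=np.radians(77.4)
for n,c in(("edge",[[227,170],[335,170]]),("screws",[[239,181],[323,181]])):
    P=ray(s,np.array(c),.1073)[:,:2]*1000-T
    x=P@[np.cos(a),np.sin(a)]; y=P@[np.sin(a),-np.cos(a)]; print(n,x.round(1),y.round(1),"expect",52 if n=="edge" else 45.8)
E
```

```text
edge [54.3 54.4] [-29.9  28. ] expect 52
screws [48.4 48.4] [-23.7  21.8] expect 45.8
```

>>> {"method": "servo_tool", "body": {
  "rows": [
    [[0.3, 0, -0.2], -0.05],
    [[0.7, -0.1, -0.4], -0.1],
    [[1, -0.13, -0.56], -0.17],
    [[1, -0.13, -0.56], -0.24],
    [[1, -0.13, -0.56], -0.31],
    [[1, -0.13, -0.56], -0.375],
    [[1, -0.13, -0.56], -0.375]
  ]
}}

```text
time: 12.52
tool_pos: [0.4454, -0.1734, 0.1308]
ee_rot: [-3.141, 0.0, 1.938]
wrist_force: [0.1, 0.4, -2.9]
width: 0.0579
```

```bash
python3 go.py 0.460 0.0096 0.13 111.2
```

```text
shift [2.069 0.993 0.01 ] turn -0.002 t 12.52 pos [ 0.4454 -0.1734  0.1308] yaw 111.06 w 0.0579 F [ 0.1  0.4 -2.9]
```

```bash
python3 go.py 0.4616 0.0077 0.09 111.2
```

```text
shift [2.04  1.003 0.51 ] turn -0.002 t 12.52 pos [ 0.4454 -0.1734  0.1308] yaw 111.06 w 0.0579 F [ 0.1  0.4 -2.9]
```

>>> {"method": "servo_tool", "body": {
  "rows": [
    [[0.3, 0.2, 0], 0],
    [[0.7, 0.4, 0], 0],
    [[1, 0.5, 0], 0],
    [[1, 0.5, 0], 0],
    [[1, 0.5, 0], 0]
  ]
}}

```text
time: 12.93
tool_pos: [0.4541, -0.0835, 0.1308]
ee_rot: [-3.141, 0.001, 1.937]
wrist_force: [-0.4, -0.1, -1.7]
width: 0.0577
```

>>> {"method": "servo_tool", "body": {
  "rows": [
    [[0.3, 0.2, 0], 0],
    [[0.7, 0.4, 0], 0],
    [[0.97, 0.49, 0.2], 0],
    [[1, 0.49, 0.4], 0],
    [[1, 0.49, 0.4], 0],
    [[1, 0.49, 0.4], 0]
  ]
}}

```text
time: 13.43
tool_pos: [0.4614, 0.004, 0.0981]
ee_rot: [-3.139, -0.0, 1.936]
wrist_force: [0.2, -0.8, -1.5]
width: 0.0578
```

```bash
python3 go.py 0.4616 0.0077 0.0474 111.2; python3 - <<'E'
from h import *
s=robot.snapshot("wrist"); np.savez("w8.npz",**s)
cv2.imwrite("pics/w8.png",s["pixels"][:,:,::-1])
E
```

```text
shift [0.042 0.018 0.634] turn -0.003 t 13.43 pos [0.4614 0.004  0.0981] yaw 110.9 w 0.0578 F [ 0.2 -0.8 -1.5]
```

View pics/w8.png

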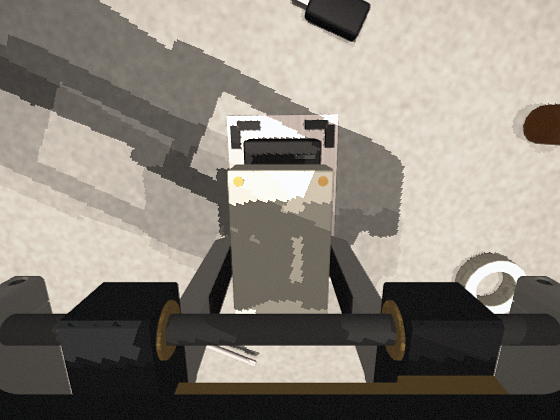

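The hub is above the PU and aligned (hub far edge at row 170, PU far end at rows 140–165).

>>> {"method": "servo_tool", "body": {
  "rows": [
    [[0.03, 0.02, 0.15], 0],
    [[0.04, 0.02, 0.3], -0.003],
    [[0.04, 0.02, 0.42], -0.003],
    [[0.04, 0.02, 0.5], -0.003],
    [[0.04, 0.02, 0.56], -0.003],
    [[0.04, 0.02, 0.58], -0.003],
    [[0.04, 0.02, 0.58], -0.003],
    [[0.04, 0.02, 0.58], -0.003]
  ]
}}

```text
time: 14.15
tool_pos: [0.4627, 0.0086, 0.0531]
ee_rot: [3.141, 0.001, 1.942]
wrist_force: [-0.0, -0.1, -2.4]
width: 0.0575
```

```bash
python3 go.py 0.4616 0.0077 0.0474 111.2
```

```text
shift [-0.005 -0.017  0.072] turn 0.001 t 14.15 pos [0.4627 0.0086 0.0531] yaw 111.27 w 0.0575 F [-0.  -0.1 -2.4]
```

>>> {"method": "servo_tool", "body": {
  "rows": [
    [[-0.005, -0.01, 0.02], 0],
    [[-0.005, -0.015, 0.035], 0],
    [[-0.005, -0.015, 0.05], 0],
    [[-0.005, -0.015, 0.06], 0],
    [[-0.005, -0.015, 0.068], 0],
    [[-0.005, -0.015, 0.072], 0],
    [[-0.005, -0.015, 0.072], 0]
  ]
}}

```text
time: 14.73
tool_pos: [0.4614, 0.008, 0.0473]
ee_rot: [3.142, 0.0, 1.942]
wrist_force: [-2.0, 0.2, 1.1]
width: 0.0581
```

```bash
python3 go.py 0.4616 0.0077 0.0474 111.2
```

```text
shift [-0.004  0.001 -0.001] turn 0.001 t 14.73 pos [0.4614 0.008  0.0473] yaw 111.29 w 0.0581 F [-2.   0.2  1.1]
```

Contact is light (+1.1 N). Releasing.

>>> {"method": "servo_tool", "body": {
  "rows": [
    [[0, 0, 0], 0],
    [[0, 0, 0], 0],
    [[0, 0, 0], 0],
    [[0, 0, 0], 0],
    [[0, 0, 0], 0],
    [[0, 0, 0], 0]
  ],
  "grip": -1
}}

```text
time: 15.23
tool_pos: [0.4614, 0.0079, 0.0469]
ee_rot: [3.141, 0.0, 1.942]
wrist_force: [-0.5, -0.1, 1.6]
width: 0.0927
```

>>> {"method": "servo_tool", "body": {
  "rows": [
    [[0, 0, -0.3], 0],
    [[0, 0, -0.7], 0],
    [[0, 0, -1], 0],
    [[0, 0, -1], 0],
    [[0, 0, -1], 0]
  ]
}}

```text
time: 15.65
tool_pos: [0.4626, 0.0079, 0.1286]
ee_rot: [3.138, 0.002, 1.942]
wrist_force: [-0.5, -0.1, 0.6]
width: 0.0938
```

```bash
python3 go.py 0.45 0.30 0.15 67; python3 - <<'E'
from h import *
s=robot.snapshot("wrist"); np.savez("w9.npz",**s)
c=s["pixels"][100:330,180:380,::-1].astype(float); c=np.clip((c/255)**.6*255,0,255).astype(np.uint8)
cv2.imwrite("pics/w9c.png",cv2.resize(c,None,fx=2.6,fy=2.6,interpolation=cv2.INTER_NEAREST))
s=robot.snapshot("top"); np.savez("t9.npz",**s)
c=s["pixels"][190:265,100:180,::-1]; c=np.clip(c*1.8,0,255).astype(np.uint8)
cv2.imwrite("pics/t9c.png",cv2.resize(c,None,fx=6,fy=6,interpolation=cv2.INTER_CUBIC))
E
```

```text
shift [ 3.46   1.179 -0.267] turn 0.492 t 15.65 pos [0.4626 0.0079 0.1286] yaw 111.29 w 0.0938 F [-0.5 -0.1  0.6]
```

View pics/w9c.png

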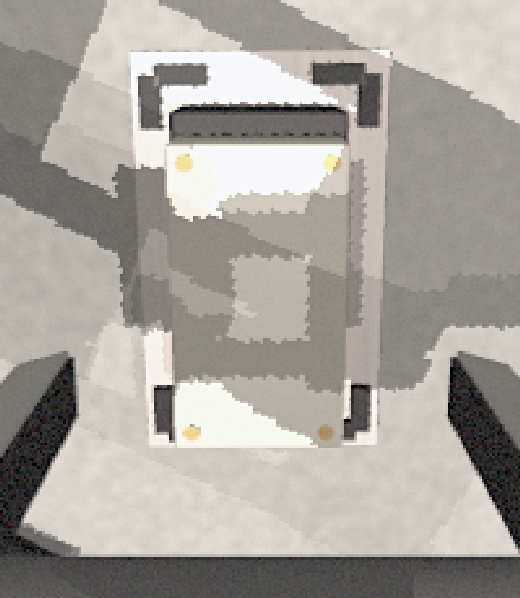

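View pics/t9c.png

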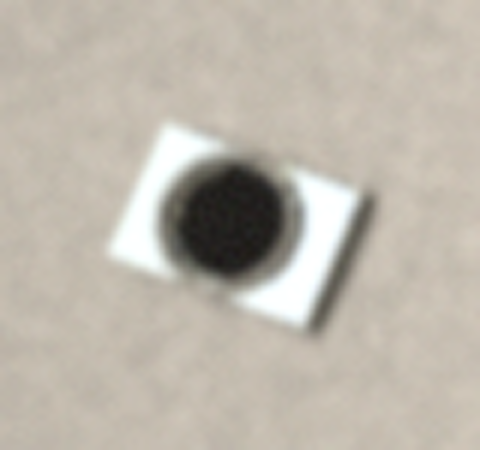

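```bash
python3 - <<'E'
from q import *
s=dict(np.load("w9.npz"))
f=lambda c:np.array(c)/2.6+[180,100]-.3
quad(s,f([[166,144],[351,144],[346,447],[174,447]]),.069,"hub")
quad(s,f([[184,162],[332,162],[326,432],[192,432]]),.069,"screws")
s=dict(np.load("t9.npz"))
f=lambda c:np.array(c)/6+[100,190]-.4
quad(s,f([[167,122],[108,252],[308,328],[368,192]]),.022,"holder")
E
```

```text
hub [459.6  10.7] sz [np.float64(57.1), np.float64(103.3), np.float64(59.3), np.float64(103.2)] dir 111.5 111.22
screws [459.3  10.6] sz [np.float64(45.9), np.float64(92.1), np.float64(45.9), np.float64(92.0)] dir 111.42 111.22
holder [462. 327.] sz [np.float64(52.1), np.float64(80.9), np.float64(53.9), np.float64(81.2)] dir 70.81 250.22
```

The hub sits about 1 mm from the PU centre with yaw matched. Holder at (0.462, 0.327), long axis about 70.5°.

>>> {"method": "servo_tool", "body": {
  "rows": [
    [[0.4, 0.15, 0], 0.06],
    [[0.9, 0.35, -0.2], 0.13],
    [[1, 0.39, -0.2], 0.2],
    [[1, 0.39, -0.2], 0.27],
    [[1, 0.39, -0.2], 0.34],
    [[1, 0.39, -0.2], 0.41],
    [[1, 0.39, -0.2], 0.453],
    [[1, 0.39, -0.2], 0.453]
  ]
}}

```text
time: 16.42
tool_pos: [0.4602, 0.0938, 0.1407]
ee_rot: [-3.138, 0.002, 1.23]
wrist_force: [-0.1, 0.9, -0.2]
width: 0.0938
```

```bash
python3 go.py 0.462 0.327 0.13 70.5
```

```text
shift [ 2.755 -0.953  0.134] turn -0.0 t 16.42 pos [0.4602 0.0938 0.1407] yaw 70.47 w 0.0938 F [-0.1  0.9 -0.2]
```

>>> {"method": "servo_tool", "body": {
  "rows": [
    [[0.5, -0.2, 0], 0],
    [[0.92, -0.32, 0], 0],
    [[0.92, -0.32, 0], 0]
  ]
}}

```text
time: 16.67
tool_pos: [0.4608, 0.1762, 0.1414]
ee_rot: [-3.138, -0.002, 1.237]
wrist_force: [0.5, -0.3, 0.4]
width: 0.0935
```

>>> {"method": "servo_tool", "body": {
  "rows": [
    [[0.5, -0.2, 0], 0],
    [[0.92, -0.32, 0], 0],
    [[0.92, -0.32, 0], 0]
  ]
}}

```text
time: 16.92
tool_pos: [0.4612, 0.254, 0.1413]
ee_rot: [-3.139, -0.001, 1.238]
wrist_force: [-0.2, -0.7, 0.7]
width: 0.0941
```

>>> {"method": "servo_tool", "body": {
  "rows": [
    [[0.5, -0.2, 0.2], 0],
    [[0.92, -0.32, 0.5], 0],
    [[0.92, -0.32, 0.8], 0],
    [[0.92, -0.32, 0.8], 0],
    [[0.92, -0.32, 0.8], 0]
  ]
}}

```text
time: 17.33
tool_pos: [0.4609, 0.3259, 0.0761]
ee_rot: [-3.138, 0.006, 1.232]
wrist_force: [0.4, -0.3, -0.1]
width: 0.094
```

```bash
python3 go.py 0.462 0.327 0.01 70.5; python3 - <<'E'
from h import *
s=robot.snapshot("wrist"); np.savez("w10.npz",**s)
c=s["pixels"][80:320,160:400,::-1].astype(float); c=np.clip((c/255)**.8*255,0,255).astype(np.uint8)
cv2.imwrite("pics/w10c.png",cv2.resize(c,None,fx=2.5,fy=2.5,interpolation=cv2.INTER_NEAREST))
E
```

```text
shift [0.018 0.009 0.826] turn 0.001 t 17.33 pos [0.4609 0.3259 0.0761] yaw 70.59 w 0.094 F [ 0.4 -0.3 -0.1]
```

View pics/w10c.png

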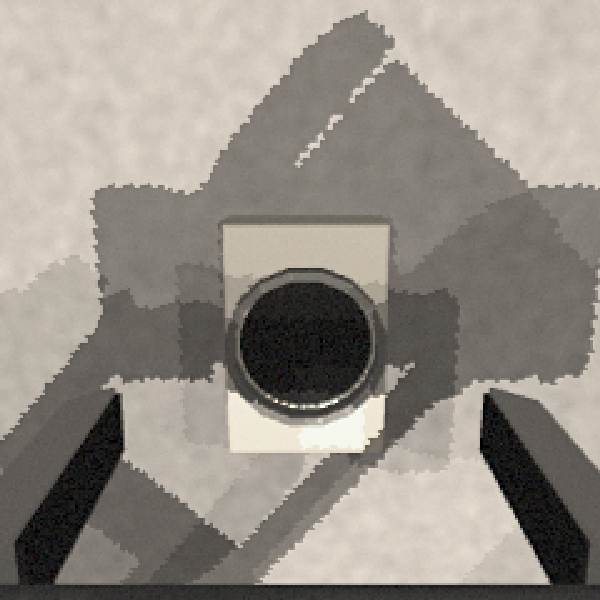

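The holder with its collar is at crop cols 221–390, rows 225–453, squarely between the fingers.

```bash
python3 - <<'E'
from q import *
s=dict(np.load("w10.npz"))
f=lambda c:np.array(c)/2.5+[160,80]-.3
quad(s,f([[221,225],[390,225],[384,453],[229,453]]),.022,"holder")
print(ray(s,f([[306,342]]),.022)*1000)
E
python3 go.py 0.462 0.327 0.004 70.5
```

```text
holder [462.1 329.3] sz [np.float64(53.6), np.float64(79.2), np.float64(53.7), np.float64(79.2)] dir 70.92 70.65
[[462.32911185 329.9708786   22.        ]]
shift [ 0.008 -0.007  0.929] turn 0.0 t 17.38 pos [0.4623 0.3262 0.0783] yaw 70.53 w 0.094 F [-0.4 -0.9  1.2]
```

>>> {"method": "servo_tool", "body": {
  "rows": [
    [[0.02, -0.01, 0.3], -0.003],
    [[0.036, -0.015, 0.6], -0.003],
    [[0.036, -0.015, 0.75], -0.003],
    [[0.036, -0.015, 0.85], -0.003],
    [[0.036, -0.015, 0.9], -0.003],
    [[0.036, -0.015, 0.9], -0.003],
    [[0.036, -0.015, 0.9], -0.003]
  ]
}}

```text
time: 17.97
tool_pos: [0.4634, 0.3309, 0.0082]
ee_rot: [3.14, -0.001, 1.235]
wrist_force: [-0.6, 0.0, 0.4]
width: 0.0937
```

```bash
python3 go.py 0.4621 0.3293 0.005 70.7
```

```text
shift [-0.024 -0.009  0.04 ] turn 0.001 t 17.97 pos [0.4634 0.3309 0.0082] yaw 70.77 w 0.0937 F [-0.6  0.   0.4]
```

>>> {"method": "servo_tool", "body": {
  "rows": [
    [[-0.02, -0.01, 0.02], 0],
    [[-0.02, -0.01, 0.02], 0],
    [[-0.02, -0.01, 0.02], 0]
  ]
}}

```text
time: 18.22
tool_pos: [0.4615, 0.3296, 0.006]
ee_rot: [3.141, -0.001, 1.236]
wrist_force: [-0.3, 0.4, -0.3]
width: 0.0941
```

>>> {"method": "servo_tool", "body": {
  "rows": [
    [[0, 0, 0], 0],
    [[0, 0, 0], 0],
    [[0, 0, 0], 0],
    [[0, 0, 0], 0],
    [[0, 0, 0], 0],
    [[0, 0, 0], 0],
    [[0, 0, 0], 0],
    [[0, 0, 0], 0]
  ],
  "grip": 1
}}

```text
time: 18.88
tool_pos: [0.4614, 0.3294, 0.0052]
ee_rot: [3.141, 0.0, 1.235]
wrist_force: [0.6, 0.3, 0.2]
width: 0.0537
```

```bash
python3 go.py 0.4606 0.010 0.14 111.2
```

```text
shift [-3.774  1.305 -1.684] turn -0.449 t 18.88 pos [0.4614 0.3294 0.0052] yaw 70.79 w 0.0537 F [0.6 0.3 0.2]
```

>>> {"method": "servo_tool", "body": {
  "rows": [
    [[0, 0, -0.3], 0],
    [[0, 0, -0.6], 0],
    [[0, 0, -0.9], 0],
    [[-0.2, 0.05, -1], 0],
    [[-0.5, 0.2, -1], -0.05],
    [[-0.9, 0.31, -1], -0.1],
    [[-0.93, 0.33, -1], -0.15],
    [[-0.93, 0.33, -1], -0.15],
    [[-0.93, 0.33, -1], -0.15]
  ]
}}

```text
time: 19.63
tool_pos: [0.4614, 0.2504, 0.085]
ee_rot: [-3.141, -0.0, 1.468]
wrist_force: [-0.2, -0.4, -0.9]
width: 0.0538
```

```bash
python3 go.py 0.4606 0.010 0.14 111.2; python3 - <<'E'
from h import *
s=robot.snapshot("wrist"); np.savez("w11.npz",**s)
c=s["pixels"][100:370,160:400,::-1].astype(float); c=np.clip((c/255)**.7*255,0,255).astype(np.uint8)
cv2.imwrite("pics/w11c.png",cv2.resize(c,None,fx=2.2,fy=2.2,interpolation=cv2.INTER_NEAREST))
E
```

```text
shift [-2.991  0.298 -0.688] turn -0.301 t 19.63 pos [0.4614 0.2504 0.085 ] yaw 84.13 w 0.0538 F [-0.2 -0.4 -0.9]
```

View pics/w11c.png

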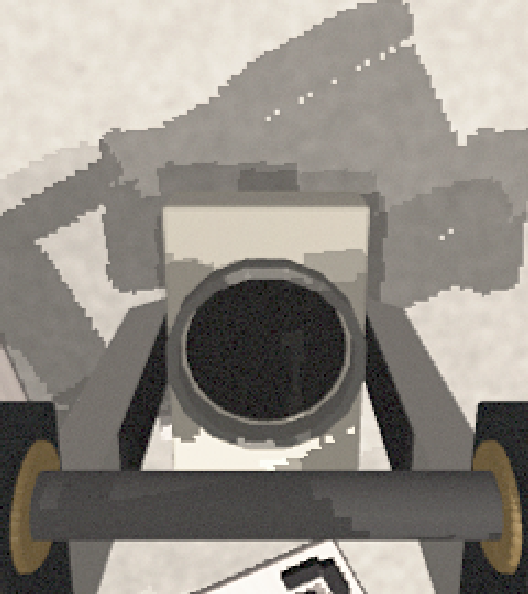

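```bash
python3 - <<'E'
from h import *
s=dict(np.load("w11.npz")); T=np.array([461.4,250.4]); a=np.radians(84.13)
for n,c in(("edge expect 40",[[162,207],[370,207]]),("disc",[[267,349]])):
    P=ray(s,np.array(c)/2.2+[160,100]-.3,.1018)[:,:2]*1000-T
    print(n,(P@[np.cos(a),np.sin(a)]).round(1),(P@[np.sin(a),-np.cos(a)]).round(1))
E
```

```text
edge expect 40 [40.3 40.3] [-27.9  25.5]
disc [0.6] [-0.9]
```

>>> {"method": "servo_tool", "body": {
  "rows": [
    [[-0.3, 0, -0.2], -0.05],
    [[-0.7, 0.05, -0.4], -0.1],
    [[-1, 0.1, -0.6], -0.16],
    [[-1, 0.1, -0.69], -0.22],
    [[-1, 0.1, -0.69], -0.28],
    [[-1, 0.1, -0.69], -0.301],
    [[-1, 0.1, -0.69], -0.301]
  ]
}}

```text
time: 20.27
tool_pos: [0.4618, 0.1709, 0.1406]
ee_rot: [3.141, -0.0, 1.944]
wrist_force: [-0.5, 0.2, -2.3]
width: 0.0534
```

```bash
python3 go.py 0.4608 0.0095 0.13 111.2
```

```text
shift [-1.874 -0.747  0.133] turn 0.002 t 20.27 pos [0.4618 0.1709 0.1406] yaw 111.38 w 0.0534 F [-0.5  0.2 -2.3]
```

>>> {"method": "servo_tool", "body": {
  "rows": [
    [[-0.4, -0.15, 0], 0],
    [[-0.8, -0.3, 0], 0],
    [[-0.94, -0.37, 0], 0],
    [[-0.94, -0.37, 0], 0]
  ]
}}

```text
time: 20.6
tool_pos: [0.4614, 0.0877, 0.1402]
ee_rot: [-3.141, 0.001, 1.94]
wrist_force: [0.7, 1.0, -2.5]
width: 0.0537
```

>>> {"method": "servo_tool", "body": {
  "rows": [
    [[-0.4, -0.15, 0], 0],
    [[-0.8, -0.3, 0.1], 0],
    [[-0.93, -0.37, 0.2], 0],
    [[-0.93, -0.37, 0.35], 0],
    [[-0.93, -0.37, 0.35], 0],
    [[-0.93, -0.37, 0.35], 0]
  ]
}}

```text
time: 21.1
tool_pos: [0.4604, 0.0108, 0.1113]
ee_rot: [-3.14, -0.002, 1.945]
wrist_force: [-0.0, 0.4, -2.4]
width: 0.0538
```

```bash
python3 go.py 0.4605 0.0102 0.0742 111.25
```

```text
shift [-0.008 -0.001  0.464] turn 0.002 t 21.1 pos [0.4604 0.0108 0.1113] yaw 111.42 w 0.0538 F [-0.   0.4 -2.4]
```

>>> {"method": "servo_tool", "body": {
  "rows": [
    [[-0.008, 0, 0.12], 0.002],
    [[-0.008, 0, 0.24], 0.002],
    [[-0.008, 0, 0.33], 0.002],
    [[-0.008, 0, 0.38], 0.002],
    [[-0.008, 0, 0.41], 0.002],
    [[-0.008, 0, 0.41], 0.002],
    [[-0.008, 0, 0.41], 0.002]
  ]
}}

```text
time: 21.68
tool_pos: [0.4613, 0.0087, 0.0797]
ee_rot: [3.142, 0.0, 1.941]
wrist_force: [-0.4, -0.1, -1.4]
width: 0.0537
```

```bash
python3 go.py 0.4605 0.0102 0.0742 111.25
```

```text
shift [ 0.021 -0.003  0.069] turn -0.001 t 21.68 pos [0.4613 0.0087 0.0797] yaw 111.2 w 0.0537 F [-0.4 -0.1 -1.4]
```

>>> {"method": "servo_tool", "body": {
  "rows": [
    [[0.015, 0, 0.02], 0],
    [[0.02, 0, 0.035], 0],
    [[0.02, 0, 0.05], 0],
    [[0.02, 0, 0.06], 0],
    [[0.02, 0, 0.066], 0],
    [[0.02, 0, 0.07], 0],
    [[0.02, 0, 0.07], 0]
  ]
}}

```text
time: 22.27
tool_pos: [0.4607, 0.0101, 0.0742]
ee_rot: [3.142, 0.0, 1.941]
wrist_force: [-1.2, -0.1, -1.4]
width: 0.0538
```

```bash
python3 go.py 0.4605 0.0102 0.0742 111.25
```

```text
shift [ 0.002 -0.002  0.   ] turn -0.001 t 22.27 pos [0.4607 0.0101 0.0742] yaw 111.19 w 0.0538 F [-1.2 -0.1 -1.4]
```

>>> {"method": "servo_tool", "body": {
  "rows": [
    [[0, 0, 0.004], 0],
    [[0, 0, 0.008], 0],
    [[0, 0, 0.008], 0],
    [[0, 0, 0.008], 0]
  ]
}}

```text
time: 22.6
tool_pos: [0.4607, 0.0101, 0.0742]
ee_rot: [3.141, 0.0, 1.941]
wrist_force: [-3.2, -0.5, 6.1]
width: 0.0537
```

Contact confirmed: Fz +6 N and height unchanged. Releasing.

>>> {"method": "servo_tool", "body": {
  "rows": [
    [[0, 0, -0.004], 0],
    [[0, 0, -0.004], 0],
    [[0, 0, -0.004], 0]
  ]
}}

```text
time: 22.85
tool_pos: [0.4607, 0.0101, 0.0742]
ee_rot: [3.141, 0.0, 1.941]
wrist_force: [-3.1, 0.7, 5.6]
width: 0.0539
```

>>> {"method": "servo_tool", "body": {
  "rows": [
    [[0, 0, 0], 0],
    [[0, 0, 0], 0],
    [[0, 0, 0], 0],
    [[0, 0, 0], 0],
    [[0, 0, 0], 0],
    [[0, 0, 0], 0]
  ],
  "grip": -1
}}

```text
time: 23.35
tool_pos: [0.4607, 0.0101, 0.0736]
ee_rot: [-3.142, 0.0, 1.941]
wrist_force: [-0.4, 0.2, -0.5]
width: 0.0905
```

>>> {"method": "servo_tool", "body": {
  "rows": [
    [[0, 0, -0.3], 0],
    [[0, 0, -0.7], 0],
    [[0, 0, -1], 0],
    [[0, 0, -1], 0],
    [[0, 0, -1], 0],
    [[0, 0, -1], 0],
    [[0, 0, -1], 0]
  ]
}}

```text
time: 23.93
tool_pos: [0.4596, 0.0102, 0.152]
ee_rot: [-3.139, -0.001, 1.941]
wrist_force: [0.4, -0.3, -0.1]
width: 0.0941
```

```bash
python3 go.py 0.654 0.161 0.18 111.2; python3 - <<'E'
from h import *
s=robot.snapshot("wrist"); np.savez("w12.npz",**s)
c=s["pixels"][90:330,170:390,::-1].astype(float); c=np.clip((c/255)**.6*255,0,255).astype(np.uint8)
cv2.imwrite("pics/w12c.png",cv2.resize(c,None,fx=2.5,fy=2.5,interpolation=cv2.INTER_NEAREST))
E
```

```text
shift [ 0.879  2.946 -0.35 ] turn -0.0 t 23.93 pos [0.4596 0.0102 0.152 ] yaw 111.19 w 0.0941 F [ 0.4 -0.3 -0.1]
```

View pics/w12c.png

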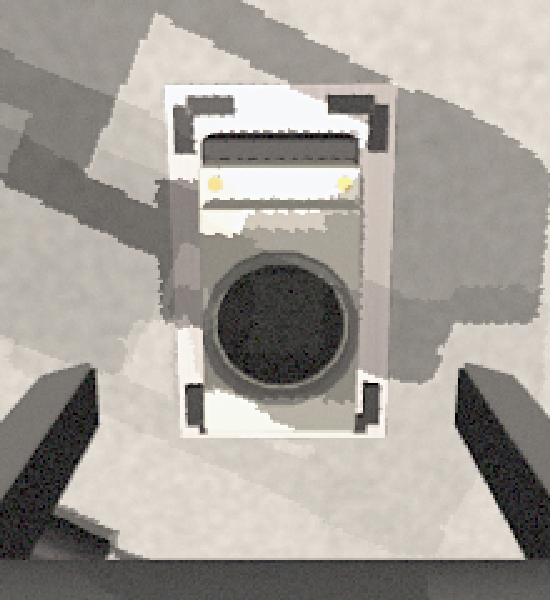

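```bash
python3 - <<'E'
from q import *
s=dict(np.load("w12.npz")); 
f=lambda c:np.array(c)/2.5+[170,90]-.3
quad(s,f([[200,209],[360,209],[356,432],[203,432]]),.091,"holder")
print("disc",ray(s,f([[281,326]]),.091)[:,:2]*1000)
a=np.radians(111.2);L=np.array([np.cos(a),np.sin(a)])
P=ray(s,f([[216,184],[345,184]]),.069)[:,:2]*1000
print("hub from screws",P.mean(0)-45.9*L, np.linalg.norm(P[0]-P[1]))
g=s["pixels"].max(2)
m=(g<50).astype(np.uint8); n,l,st,ce=cv2.connectedComponentsWithStats(m); i=l[220,282]; 
cs=cv2.findContours((l==i).astype(np.uint8),0,1)[0][0]; e=cv2.fitEllipse(cs); print(e, ray(s,[e[0]],.091)[:,:2]*1000)
E
```

```text
holder [459.1  10.7] sz [np.float64(52.5), np.float64(79.9), np.float64(54.6), np.float64(80.0)] dir 111.13 111.25
disc [[459.62806275  10.5908841 ]]
hub from screws [459.47416088  10.4633955 ] 45.797420817299965
((281.58538818359375, 219.14796447753906), (47.730224609375, 49.741573333740234), 92.66474151611328) [[458.90739764  11.22781863]]
```

Holder is within about 0.5 mm of the hub. Before the jar, I'll check the clearance to the large boxes behind it.

```bash
python3 - <<'E'
from h import *
s=dict(np.load("top0.npz"))
print(ray(s,[[150,68],[266,68],[290,80]],0).round(3), ray(s,[[150,55],[266,55]],.06).round(3))
E
```

```text
[[ 0.864  0.341  0.   ]
 [ 0.866  0.053  0.   ]
 [ 0.833 -0.006  0.   ]] [[0.861 0.322 0.06 ]
 [0.863 0.051 0.06 ]]
```

Clear: the boxes start at x ≥ 0.83. Moving over the jar.

>>> {"method": "servo_tool", "body": {
  "rows": [
    [[0.1, 0.4, -0.1], 0],
    [[0.2, 0.8, -0.2], 0],
    [[0.3, 0.98, -0.35], 0],
    [[0.3, 0.98, -0.35], 0]
  ]
}}

```text
time: 24.32
tool_pos: [0.5271, 0.0628, 0.182]
ee_rot: [3.14, -0.001, 1.943]
wrist_force: [-1.6, 0.0, 1.0]
width: 0.0941
```

>>> {"method": "servo_tool", "body": {
  "rows": [
    [[0.15, 0.5, 0], 0],
    [[0.3, 0.98, 0], 0],
    [[0.3, 0.98, 0], 0]
  ]
}}

```text
time: 24.57
tool_pos: [0.5914, 0.1143, 0.1765]
ee_rot: [-3.137, -0.003, 1.943]
wrist_force: [-0.9, -1.1, -0.6]
width: 0.0942
```

>>> {"method": "servo_tool", "body": {
  "rows": [
    [[0.15, 0.5, 0], 0],
    [[0.3, 0.98, 0], 0],
    [[0.3, 0.98, 0], 0],
    [[0.3, 0.98, 0], 0]
  ]
}}

```text
time: 24.9
tool_pos: [0.6533, 0.1624, 0.1774]
ee_rot: [-3.134, -0.001, 1.942]
wrist_force: [0.3, -0.1, 1.1]
width: 0.0938
```

```bash
python3 go.py 0.654 0.161 0.1 111.2; python3 - <<'E'
from h import *
s=robot.snapshot("wrist"); np.savez("w13.npz",**s)
cv2.imwrite("pics/w13.png",s["pixels"][:,:,::-1])
E
```

```text
shift [-0.019  0.002  0.967] turn 0.001 t 24.9 pos [0.6533 0.1624 0.1774] yaw 111.27 w 0.0938 F [ 0.3 -0.1  1.1]
```

View pics/w13.png

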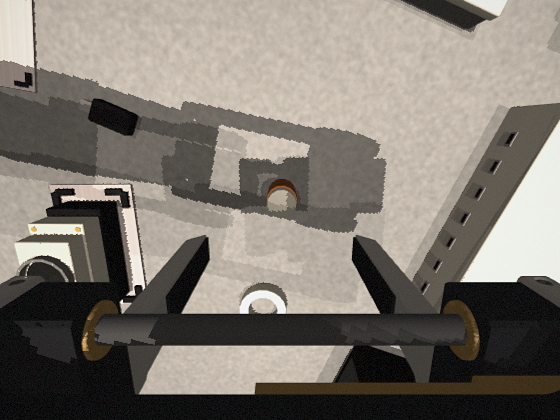

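```bash
python3 - <<'E'
from h import *
s=dict(np.load("w13.npz"))
c=s["pixels"][165:225,250:315,::-1]
cv2.imwrite("pics/w13c.png",cv2.resize(c,None,fx=8,fy=8,interpolation=cv2.INTER_NEAREST))
E
```

```text
(no output)
```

View pics/w13c.png

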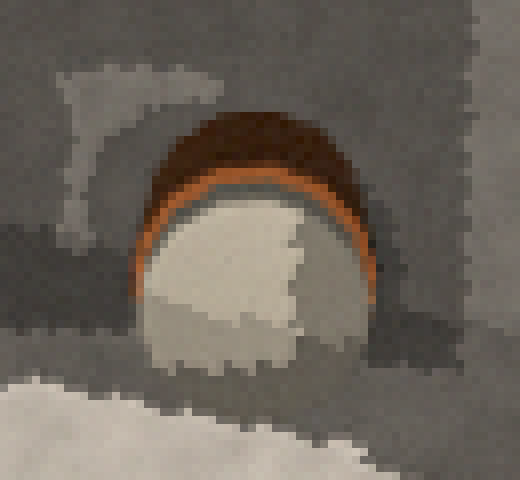

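```bash
python3 - <<'E'
from h import *
s=dict(np.load("w13.npz"))
f=lambda c:np.array(c)/8+[250,165]-.4
P=ray(s,f([[255,304],[137,304],[372,304],[255,198],[255,410]]),.06)[:,:2]*1000; print(P.round(1),np.linalg.norm(P[1]-P[2]),np.linalg.norm(P[3]-P[4]))
E
python3 go.py 0.654 0.161 0.1 111.2
```

```text
[[652.  163.3]
 [637.7 157.7]
 [666.1 168.8]
 [646.9 176.4]
 [657.2 149.8]] 30.561767753913706 28.465783526488277
shift [-0.013  0.009  0.992] turn 0.0 t 24.95 pos [0.653  0.1617 0.1794] yaw 111.22 w 0.0942 F [-0.6 -0.5  0.3]
```

>>> {"method": "servo_tool", "body": {
  "rows": [
    [[-0.02, 0, 0.4], 0],
    [[-0.02, 0, 0.8], 0],
    [[-0.02, 0, 0.95], 0],
    [[-0.02, 0, 0.95], 0],
    [[-0.02, 0, 0.95], 0],
    [[-0.02, 0, 0.95], 0]
  ]
}}

```text
time: 25.45
tool_pos: [0.6554, 0.1605, 0.1088]
ee_rot: [3.138, 0.001, 1.94]
wrist_force: [0.2, 1.0, 0.3]
width: 0.0943
```

```bash
python3 go.py 0.654 0.161 0.03 111.2; python3 - <<'E'
from h import *
s=robot.snapshot("wrist"); np.savez("w14.npz",**s)
c=s["pixels"][130:290,190:370,::-1]
cv2.imwrite("pics/w14c.png",cv2.resize(c,None,fx=4,fy=3.75,interpolation=cv2.INTER_NEAREST))
E
```

```text
shift [ 0.012 -0.013  0.984] turn -0.0 t 25.45 pos [0.6554 0.1605 0.1088] yaw 111.17 w 0.0943 F [0.2 1.  0.3]
```

View pics/w14c.png

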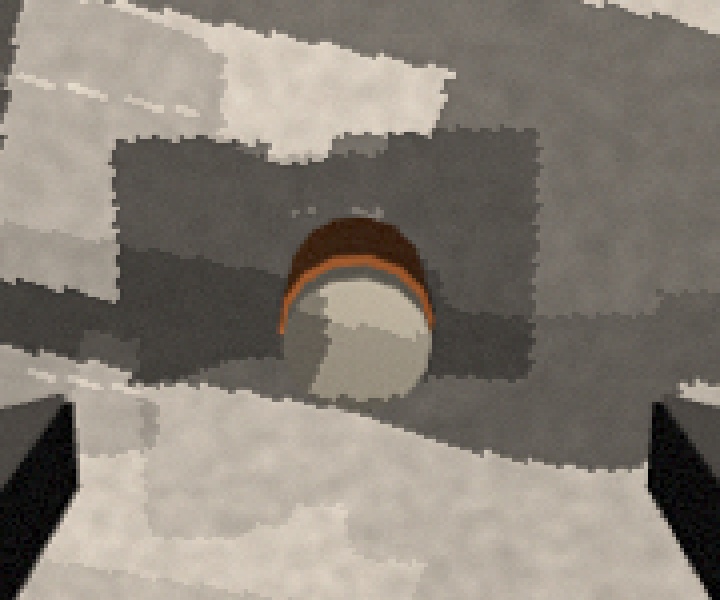

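Cap top at crop x 282–432, y 278–404.

```bash
python3 - <<'E'
from h import *
s=dict(np.load("w14.npz"))
f=lambda c:np.array(c)/[4,3.75]+[190,130]-.4
P=ray(s,f([[357,341],[282,341],[432,341],[357,278],[357,404]]),.06)[:,:2]*1000; print(P.round(1),np.linalg.norm(P[1]-P[2]),np.linalg.norm(P[3]-P[4]))
E
python3 go.py 0.6530 0.1635 0.024 111.2
```

```text
[[651.9 163.2]
 [637.7 157.7]
 [666.1 168.7]
 [646.8 176.4]
 [657.2 149.6]] 30.49403512828188 28.70830151400066
shift [ 0.045 -0.019  1.064] turn -0.0 t 25.5 pos [0.6557 0.1607 0.1092] yaw 111.18 w 0.0938 F [0.3 0.8 0.3]
```

>>> {"method": "servo_tool", "body": {
  "rows": [
    [[0.03, -0.02, 0.2], 0],
    [[0.045, -0.02, 0.4], 0],
    [[0.045, -0.02, 0.6], 0],
    [[0.045, -0.02, 0.7], 0],
    [[0.045, -0.02, 0.7], 0],
    [[0.045, -0.02, 0.7], 0]
  ]
}}

```text
time: 26.0
tool_pos: [0.6523, 0.1636, 0.0509]
ee_rot: [3.14, 0.0, 1.941]
wrist_force: [0.7, 0.4, 0.0]
width: 0.0937
```

```bash
python3 go.py 0.6530 0.1635 0.014 111.2
```

```text
shift [-0.005  0.008  0.461] turn -0.0 t 26.0 pos [0.6523 0.1636 0.0509] yaw 111.2 w 0.0937 F [0.7 0.4 0. ]
```

>>> {"method": "servo_tool", "body": {
  "rows": [
    [[0, 0.01, 0.2], 0],
    [[0, 0.01, 0.35], 0],
    [[0, 0.01, 0.43], 0],
    [[0, 0.01, 0.44], 0],
    [[0, 0.01, 0.44], 0]
  ]
}}

```text
time: 26.42
tool_pos: [0.6521, 0.1638, 0.0142]
ee_rot: [-3.141, -0.0, 1.941]
wrist_force: [-0.0, 0.2, -0.2]
width: 0.094
```

>>> {"method": "servo_tool", "body": {
  "rows": [
    [[0, 0, 0], 0],
    [[0, 0, 0], 0],
    [[0, 0, 0], 0],
    [[0, 0, 0], 0],
    [[0, 0, 0], 0],
    [[0, 0, 0], 0],
    [[0, 0, 0], 0],
    [[0, 0, 0], 0],
    [[0, 0, 0], 0],
    [[0, 0, 0], 0]
  ],
  "grip": 1
}}

```text
time: 27.25
tool_pos: [0.6525, 0.1639, 0.0145]
ee_rot: [3.142, 0.0, 1.941]
wrist_force: [0.6, -1.6, -0.2]
width: 0.0333
```

```bash
python3 go.py 0.4605 0.0105 0.17 111.2
```

```text
shift [-0.92  -2.93  -1.944] turn -0.0 t 27.25 pos [0.6525 0.1639 0.0145] yaw 111.19 w 0.0333 F [ 0.6 -1.6 -0.2]
```

Gripped at 33.3 mm. Lifting well above the collar before going across.

>>> {"method": "servo_tool", "body": {
  "rows": [
    [[0, 0, -0.2], 0],
    [[0, 0, -0.45], 0],
    [[0, 0, -0.7], 0],
    [[0, 0, -0.9], 0],
    [[0, 0, -1], 0],
    [[0, 0, -1], 0]
  ]
}}

```text
time: 27.75
tool_pos: [0.6538, 0.1641, 0.0973]
ee_rot: [3.137, 0.001, 1.941]
wrist_force: [-0.4, -0.8, -1.0]
width: 0.0333
```

>>> {"method": "servo_tool", "body": {
  "rows": [
    [[0, 0, -0.2], 0],
    [[0, 0, -0.45], 0],
    [[0, 0, -0.7], 0],
    [[0, 0, -0.9], 0],
    [[0, 0, -0.95], 0],
    [[0, 0, -0.95], 0]
  ]
}}

```text
time: 28.25
tool_pos: [0.6529, 0.1639, 0.171]
ee_rot: [3.14, 0.0, 1.941]
wrist_force: [0.3, 0.3, -1.6]
width: 0.0331
```

```bash
python3 go.py 0.4605 0.0105 0.17 111.2; python3 - <<'E'
from h import *
s=robot.snapshot("wrist"); np.savez("w15.npz",**s)
c=s["pixels"][150:320,170:390,::-1].astype(float); c=np.clip((c/255)**.7*255,0,255).astype(np.uint8)
cv2.imwrite("pics/w15c.png",cv2.resize(c,None,fx=3.5,fy=3.5,interpolation=cv2.INTER_NEAREST))
E
```

```text
shift [-0.919 -2.935  0.012] turn -0.0 t 28.25 pos [0.6529 0.1639 0.171 ] yaw 111.19 w 0.0331 F [ 0.3  0.3 -1.6]
```

View pics/w15c.png

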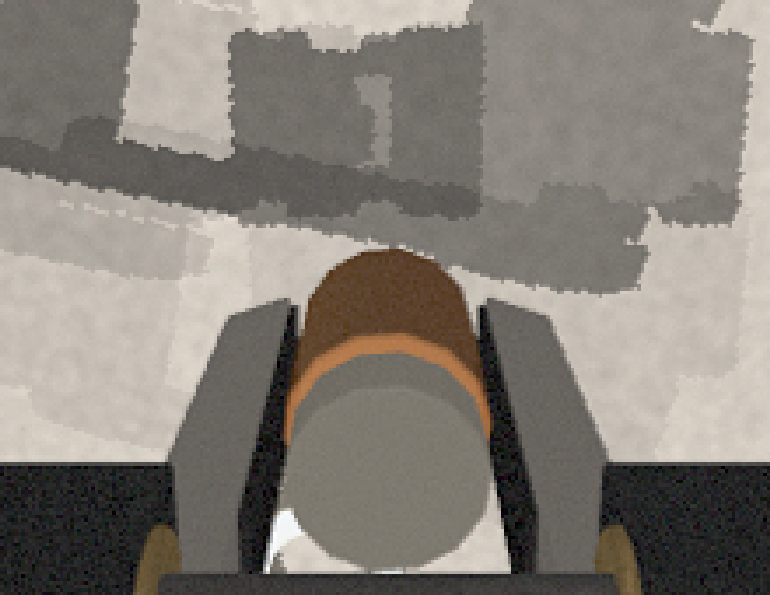

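The jar is held upright, cap centre at crop (387,479).

```bash
python3 - <<'E'
from h import *
s=dict(np.load("w15.npz")); T=np.array([652.9,163.9]); a=np.radians(111.2)
P=ray(s,np.array([[387,479],[284,479],[490,479],[387,385],[387,572]])/3.5+[170,150]-.4,.2165)[:,:2]*1000-T
print((P@[np.cos(a),np.sin(a)]).round(1),(P@[np.sin(a),-np.cos(a)]).round(1))
E
```

```text
[ -0.7  -0.7  -0.8  14.1 -16.3] [ -1.4 -16.3  13.6  -1.4  -1.4]
```

>>> {"method": "servo_tool", "body": {
  "rows": [
    [[-0.05, -0.2, 0], 0],
    [[-0.15, -0.5, 0], 0],
    [[-0.25, -0.8, 0], 0],
    [[-0.31, -0.98, 0], 0],
    [[-0.31, -0.98, 0], 0]
  ]
}}

```text
time: 28.72
tool_pos: [0.5855, 0.1107, 0.1683]
ee_rot: [-3.136, -0.001, 1.939]
wrist_force: [0.5, 0.3, -0.6]
width: 0.0333
```

>>> {"method": "servo_tool", "body": {
  "rows": [
    [[-0.1, -0.3, 0], 0],
    [[-0.2, -0.6, 0], 0],
    [[-0.28, -0.9, 0], 0],
    [[-0.31, -0.98, 0], 0],
    [[-0.31, -0.98, 0], 0]
  ]
}}

```text
time: 29.13
tool_pos: [0.5234, 0.0605, 0.1695]
ee_rot: [-3.14, -0.001, 1.94]
wrist_force: [0.4, 0.4, -0.5]
width: 0.0331
```

>>> {"method": "servo_tool", "body": {
  "rows": [
    [[-0.1, -0.3, 0], 0],
    [[-0.2, -0.6, 0], 0],
    [[-0.28, -0.85, 0], 0],
    [[-0.3, -0.97, 0], 0],
    [[-0.3, -0.97, 0], 0],
    [[-0.3, -0.97, 0], 0],
    [[-0.3, -0.97, 0], 0]
  ]
}}

```text
time: 29.72
tool_pos: [0.4616, 0.0113, 0.1705]
ee_rot: [3.141, -0.0, 1.941]
wrist_force: [-0.2, -0.3, -0.8]
width: 0.0332
```

```bash
python3 go.py 0.4605 0.0105 0.1055 111.2
```

```text
shift [-0.004 -0.016  0.812] turn 0.0 t 29.72 pos [0.4616 0.0113 0.1705] yaw 111.24 w 0.0332 F [-0.2 -0.3 -0.8]
```

>>> {"method": "servo_tool", "body": {
  "rows": [
    [[0.004, -0.016, 0.1], 0],
    [[0.004, -0.016, 0.25], 0],
    [[0.004, -0.016, 0.4], 0],
    [[0.004, -0.016, 0.52], 0],
    [[0.004, -0.016, 0.6], 0],
    [[0.004, -0.016, 0.63], 0],
    [[0.004, -0.016, 0.63], 0],
    [[0.004, -0.016, 0.63], 0]
  ]
}}

```text
time: 30.38
tool_pos: [0.4594, 0.0103, 0.1203]
ee_rot: [3.141, 0.0, 1.941]
wrist_force: [-0.2, -0.2, -1.4]
width: 0.0333
```

```bash
python3 go.py 0.4603 0.0112 0.1055 111.2
```

```text
shift [0.006 0.015 0.185] turn -0.0 t 30.38 pos [0.4594 0.0103 0.1203] yaw 111.19 w 0.0333 F [-0.2 -0.2 -1.4]
```

>>> {"method": "servo_tool", "body": {
  "rows": [
    [[0.006, 0.012, 0.03], 0],
    [[0.006, 0.012, 0.06], 0],
    [[0.006, 0.012, 0.1], 0],
    [[0.006, 0.012, 0.13], 0],
    [[0.006, 0.012, 0.15], 0],
    [[0.006, 0.012, 0.16], 0],
    [[0.006, 0.012, 0.17], 0],
    [[0.006, 0.012, 0.17], 0],
    [[0.006, 0.012, 0.17], 0]
  ]
}}

```text
time: 31.13
tool_pos: [0.46, 0.0111, 0.1066]
ee_rot: [3.142, 0.0, 1.941]
wrist_force: [0.4, -0.5, -1.3]
width: 0.0333
```

```bash
python3 go.py 0.4603 0.0112 0.1055 111.2
```

```text
shift [-0.     0.004  0.014] turn -0.0 t 31.13 pos [0.46   0.0111 0.1066] yaw 111.19 w 0.0333 F [ 0.4 -0.5 -1.3]
```

>>> {"method": "servo_tool", "body": {
  "rows": [
    [[0, 0.003, 0.006], 0],
    [[0, 0.003, 0.01], 0],
    [[0, 0.003, 0.014], 0],
    [[0, 0.003, 0.014], 0],
    [[0, 0.003, 0.014], 0]
  ]
}}

```text
time: 31.55
tool_pos: [0.4602, 0.0113, 0.1055]
ee_rot: [3.142, 0.0, 1.941]
wrist_force: [-0.2, 0.8, -1.5]
width: 0.0335
```

>>> {"method": "servo_tool", "body": {
  "rows": [
    [[0, 0, 0.003], 0],
    [[0, 0, 0.006], 0],
    [[0, 0, 0.006], 0],
    [[0, 0, 0.006], 0]
  ]
}}

```text
time: 31.88
tool_pos: [0.4602, 0.0112, 0.1054]
ee_rot: [3.141, 0.0, 1.941]
wrist_force: [-1.6, 0.7, 3.3]
width: 0.0335
```

The jar touches the floor (Fz +3.3 N). Releasing and rising straight up.

>>> {"method": "servo_tool", "body": {
  "rows": [
    [[0, 0, 0], 0],
    [[0, 0, 0], 0],
    [[0, 0, 0], 0],
    [[0, 0, 0], 0],
    [[0, 0, 0], 0],
    [[0, 0, 0], 0],
    [[0, 0, 0], 0],
    [[0, 0, 0], 0]
  ],
  "grip": -1
}}

```text
time: 32.55
tool_pos: [0.4602, 0.0112, 0.1049]
ee_rot: [-3.142, 0.0, 1.941]
wrist_force: [0.2, 0.0, -0.2]
width: 0.0831
```

>>> {"method": "servo_tool", "body": {
  "rows": [
    [[0, 0, -0.2], 0],
    [[0, 0, -0.5], 0],
    [[0, 0, -0.8], 0],
    [[0, 0, -1], 0],
    [[0, 0, -1], 0],
    [[0, 0, -1], 0],
    [[0, 0, -1], 0]
  ]
}}

```text
time: 33.13
tool_pos: [0.4595, 0.0113, 0.1836]
ee_rot: [-3.14, -0.001, 1.941]
wrist_force: [0.2, -0.2, -0.4]
width: 0.0944
```

```bash
python3 go.py 0.4603 0.0112 0.1055 111.2; python3 - <<'E'
from h import *
s=robot.snapshot("wrist"); np.savez("w16.npz",**s)
c=s["pixels"][70:330,160:400,::-1].astype(float); c=np.clip((c/255)**.7*255,0,255).astype(np.uint8)
cv2.imwrite("pics/w16c.png",cv2.resize(c,None,fx=2.3,fy=2.3,interpolation=cv2.INTER_NEAREST))
s=robot.snapshot("scene"); np.savez("s16.npz",**s)
cv2.imwrite("pics/s16.png",s["pixels"][:,:,::-1])
E
```

```text
shift [-0.005  0.009  0.976] turn -0.0 t 33.13 pos [0.4595 0.0113 0.1836] yaw 111.2 w 0.0944 F [ 0.2 -0.2 -0.4]
```

View pics/w16c.png

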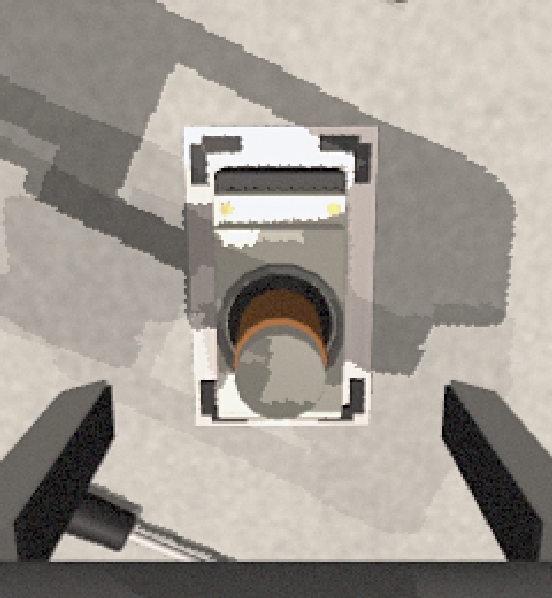

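View pics/s16.png

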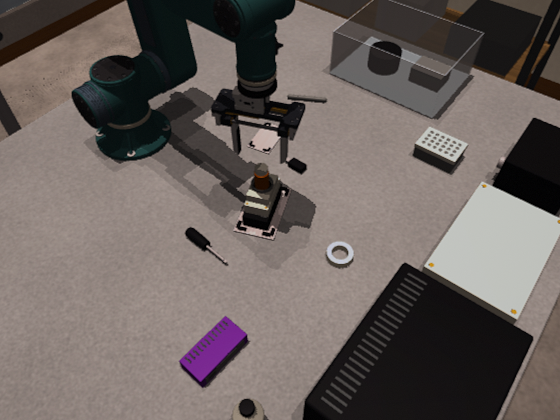

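The scene view shows the full stack upright on the large dock at (262,205). The screwdriver, tape, adaptor and purple unit are where they were. One numeric check of the jar, then hand in.

```bash
python3 - <<'E'
from q import *
s=dict(np.load("w16.npz"))
f=lambda c:np.array(c)/2.3+[160,70]-.3
print("cap",(ray(s,f([[281,372]]),.151)[:,:2]*1000).round(1))
quad(s,f([[215,229],[346,229],[340,416],[218,416]]),.091,"holder")
quad(s,f([[183,127],[379,127],[371,425],[194,425]]),.005,"dock")
print(robot.close_job())
E
```

```text
cap [[459.3  11.6]]
holder [459.5  10.1] sz [np.float64(52.7), np.float64(81.2), np.float64(52.9), np.float64(81.3)] dir 110.8 111.22
dock [461.2   8.9] sz [np.float64(99.8), np.float64(164.5), np.float64(101.5), np.float64(164.6)] dir 111.57 111.22
the job is handed in; nothing more can be done
None
```

The stack is rebuilt on the larger dock in the order asked: power unit, port hub, jar holder, then the capped jar. I set each one down to light contact, let go and backed off before fetching the next, and handed the job in at about 33 s of the 112 s allowed.

**Centring:**
- The power unit sits about 1.5–2 mm from the dock centre, inside its stops.
- The hub is about 1 mm from the power unit, and the holder under 1 mm from the hub.
- The jar stands upright in the collar, about 1.5 mm off in the last picture. That is close to the 2 mm calibration.

**Alignment:** All the long axes came out at 111–111.5°. The dock alone read from 111.1° to 111.7° in different pictures.

**Disagreements:** The wrist camera read about 1 mm to one side of where the gripper held each part. I treated this as calibration error.

**Forces:** The hardest reading was about 6 N at the wrist, when the holder touched down.

**Bystanders:** In the last scene picture the adaptor, screwdriver, tape roll, purple unit and small dock look unmoved. I checked this by eye, without measuring.

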